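# Load the stone trolley's crate and hitch its tow bar

## Task

Get the trolley ready to be towed: stand every grit tin upright in the crate on the trolley, one to a cell, and hitch the tow bar to the trolley's ball. To hitch it, first raise the bar's red locking handle right up, lower the coupler fully onto the ball with the handle still up, then press the handle right down to lock it. Leave the two loose stones and the mallet on the bench where they are.

Things in the scene. Friction and masses are not known exactly. Their poses are not given: they have to be found in the camera images.
- tin1: closed round tin of polishing grit, red lid, 50 mm diameter, 85 mm tall, about 250 g, heavy at the bottom where the grit lies; origin at the centre of its underside, z up along its axis. May be absent.
- tin2: closed round tin of polishing grit, blue lid, 50 mm diameter, 85 mm tall, about 250 g, heavy at the bottom where the grit lies; origin at the centre of its underside, z up along its axis. May be absent.
- tin3: closed round tin of polishing grit, yellow lid, 50 mm diameter, 85 mm tall, about 250 g, heavy at the bottom where the grit lies; origin at the centre of its underside, z up along its axis. May be absent.
- tin4: closed round tin of polishing grit, green lid, 50 mm diameter, 85 mm tall, about 250 g, heavy at the bottom where the grit lies; origin at the centre of its underside, z up along its axis. May be absent.
- tin5: closed round tin of polishing grit, white lid, 50 mm diameter, 85 mm tall, about 250 g, heavy at the bottom where the grit lies; origin at the centre of its underside, z up along its axis. May be absent.
- trolley: low stone trolley, braked: plywood deck 300 x 430 mm, its top 100 mm above the bench, carrying a divided wooden crate, two lashed rough stones beside the crate (on its +x and +y sides, tops under 190 mm above the bench) and, off the deck's -y edge, a steel tongue with the tow ball. Origin on the bench under the crate's centre; x, y along the crate's sides, z up.
- crate_floor (a point): centre of the crate's inner floor, 106 mm above the bench, axes as the trolley. Crate 154 (x) x 228 (y) x 58 mm outside, walls and dividers 6 mm thick, tops 52 mm above this floor. 2 x 3 equal cells, 68 x 68 mm inside; cell centres at x = -37, +37 and y = -74, 0, +74 mm from this point. All cells start empty.
- ball (a point): centre of the steel tow ball (50 mm diameter), 72 mm above the bench, on an upright neck 22 mm thick, at x = +50, y = -210 mm of the trolley's origin, 84 mm out from the deck's edge. The tongue's flat plate under it has its top 26 mm above the bench.
- towbar: loose tow bar, 0.9 kg, 360 mm long: steel ball coupler (73 mm wide) at the nose, yellow square tube, black cross grip (130 mm wide, at x = -312 mm) at the tail. Origin at the ball socket's centre; x forward to the nose, y across, z up. Lying level, origin 28 mm above the bench. On the ball it can swing; left alone, its tail rests on the bench, the bar sloping about 0.14 rad down to the tail.
- socket (a point): centre of the ball socket (the tow bar's origin and axes); coincides with the ball's centre when the coupler is fully down. The socket is open below, its walls reach 28 mm below this point, and it is about 3 mm loose on the ball each way.
- bar_grip (a point): balance point of the tow bar, inside the yellow tube at x = -125, z = +12 mm of the tow bar: the place to grip the bar. The tube is 30 x 30 mm and runs from x = -100 to -300 mm.
- handle_pivot (a point): axle of the locking handle, at x = -50, z = +34 mm of the tow bar; the axle runs along the bar's y.
- handle_grip (a point): point in the red grip of the locking handle, a flat lever 24 mm wide across the bar's y (red sleeve 26 mm) that reaches back towards the tail; at handle 0 this point is 100 mm behind and 25 mm above the pivot. The lever ends about 16 mm beyond it and is 7 mm thick.
- hitch_handle (a joint): locking handle of the coupler, rad: 0 = down along the bar, locked (its jaw reaches under the ball and blocks the socket's mouth); grows as the grip end is raised; 1.15 = fully up, jaw clear. A stiff axle keeps it where it is left; about 3 N at the grip moves it.
- stone_grey: bystander: grey broken stone about 110 x 130 x 90 mm, origin under its middle.
- stone_pale: bystander: pale broken stone about 120 x 100 x 100 mm, origin under its middle.
- mallet: bystander: wooden mallet lying down, head 75 x 115 x 75 mm at its +x end, handle to -x, 308 mm long; origin on the bench near the middle.
There are look-alikes about, which are no part of the job. What is shaped like the tin1 but orange or purple is not meant.

How it is judged:
By the outcome, as a careful person would: the job done as asked, in the order asked, and still so for the second after the job is handed in, with the robot touching nothing.
Of tin1, tin2, tin3, tin4, tin5 only 3 to 5 are there at a start; the rules pass over those that are not, and their reading is None.
At some moment in a run one of tin1, tin2, tin3, tin4, tin5 may be knocked a few centimetres aside while the robot is not near it.
It also fails if it takes over 210 s, if anything falls off the work surface, if the arm or the gripper's body presses on something with over 40 N, if the wrist force passes 120 N, or if a joint passes its speed limit or range.

## Robot

A 6-joint arm with a two-finger parallel gripper is mounted at the origin on the work surface. World frame = base frame: x ahead of the robot, y to its left, z up, the work surface at z = 0. Lengths are in m, angles in rad, forces in N, time in s.
With the tool pointing down it reaches from about 0.375 to 0.9 m from the base axis. Payload 3.1 kg.
Tool frame: the origin (TCP) lies between the finger pads; the fingertips stand 17 mm ahead of it and the grasp point (between the pads) lies 2 mm behind it; z points along the fingers, y is the line along which they close (so a half turn about z gives the same grasp; the last joint's range is limited). The gripper opens to 85 mm and grips with 20 to 120 N. Pads are 22 mm wide; open, the fingers measure 114 mm over their backs; the gripper's body (76 mm by 85 mm) begins 54 mm behind the grasp point. The pads swing forward as they close: fully open they stand 13 mm farther back than shut.
Start: joints at [-1.339, 0.527, 1.433, -0, 1.181, -0.178], TCP at [0.249, -0.573, 0.21] pointing down, gripper open.
Joint ranges: [-3.08, 3.08], [-0.75, 2.2], [0.22, 2.44], [-1.43, 4.57], [0, 2.65], [-2.85, 2.85]. Speed limits (rad/s): [2.79, 2.79, 3.14, 3.14, 3.14, 3.14].

## Interface

Orientations are given as a unit quaternion [x, y, z, w].
In Python, from station import sense, vision, order gives the robot as it stands.
- The arm moves only by the shell command python3 -m crank 'ROWS' [OPENING] [FORCE]. ROWS is JSON, a list of rows, each an object with "dp": the shift along the world's x, y, z in units of 30 mm (1.0 is 30 mm), a list of three; "angular": the turn, a rotation vector about the world's x, y, z in degrees, a list of three. In form: [{"dp": [dx, dy, dz], "angular": [ax, ay, az]}, ...]. A call has 1 to 20 rows; each row shifts and turns the commanded pose from where the row before left it; what a row does not reach is not made up. A row lasts 1/10 s, in which the tool goes at most 50 mm and 8.59 degrees, less where a joint would pass 70% of its speed; a pose out of reach is approached as far as the arm can. A call is refused whole if a number of a shift passes 1 or a number of a turn 8.59, either way. A call with a gripper value outside its range is refused whole. OPENING is the closure, from 0 (fully open) to 1 (shut), set as the call begins (- or left out, the last holds). The fingers move at their own pace and stop on an object; FORCE is the grip in N (left out, the last holds). Time passes only in rows, so rows that do not move let the fingers close. It gives the time, the measured TCP pose, the force, the opening and the grip force at its end, in the units of the state.
- sense(): the state, without advancing time (a new reading comes with each control period).
- vision.snapshot(name): name is "scene" or "top"; returns a dict with "image" (480x640x3 uint8, blue, green, red), "range_z" (480x640 float32, m along the optical axis (not along the pixel's ray), 0 where there is no reading), "mtx" (3x3 intrinsics, pixels), "pose" (4x4, takes a point from camera to world coordinates). Camera axes: x right, y down, z forward; pixel columns grow to the right and rows downward; lengths in m; the calibration is good to about 2 mm. A picture is of the moment at which its call begins.
- order.sign_off(): hands the job in; it is judged then, once.
The state is a dict: "t": time; "q": joint angles; "qd": joint speeds; "tau": joint torques, N m; "tcp_pos": TCP position; "tool_rot": TCP orientation; "force": force on the tool from outside, world axes, zero at the start; "ft_torque": the same for the moment, N m; "finger_gap": opening from 0.0 (shut) to 1.0 (fully open); "gripper_force": force on a finger pad.
Only numpy, scipy, OpenCV 4.12 (cv2) and the standard library are available. Lean on these libraries where they do the work, as an engineer would, in place of code of your own. Each camera call takes 0.05 s, during which the arm holds its last target. There are 200 camera calls.

## Working session

There is one attempt and no reset: what is moved stays moved. The work goes in short steps, Python scripts to look and compute and a shell command to move; the robot and the scene stay as the last step left them, time stands still between calls to the robot, and variables do not carry over. Pictures are saved under pics/ and viewed, at most 14 in all, crops included, and the job is handed in when it is done.

```bash
ls; mkdir -p pics
python3 - <<'E'
from station import sense,vision
import cv2,numpy as np
s=sense();print(s['t'],s['tcp_pos'],s['tool_rot'],s['finger_gap'])
for n in('scene','top'):
    d=vision.snapshot(n);cv2.imwrite(f'pics/{n}0.png',d['image']);np.savez(f'{n}0.npz',**d);print(n,d['mtx'].round(1).tolist(),d['pose'].round(3).tolist())
E
```

```text
pics
0.0 [ 0.2488756  -0.57246502  0.20919724] [ 9.79077522e-01  2.03484547e-01 -2.63883170e-05 -1.11596227e-03] 1.0027156308744978
scene [[585.6, 0.0, 322.0], [0.0, 585.6, 237.5], [0.0, 0.0, 1.0]] [[-0.884, 0.357, -0.3, 1.038], [0.467, 0.666, -0.582, 0.904], [-0.008, -0.655, -0.755, 1.349], [0.0, 0.0, 0.0, 1.0]]
top [[527.4, 0.0, 320.1], [0.0, 527.4, 233.4], [0.0, 0.0, 1.0]] [[-0.022, -0.999, 0.04, 0.478], [-1.0, 0.023, 0.008, -0.061], [-0.009, -0.039, -0.999, 1.528], [0.0, 0.0, 0.0, 1.0]]
```

View pics/top0.png

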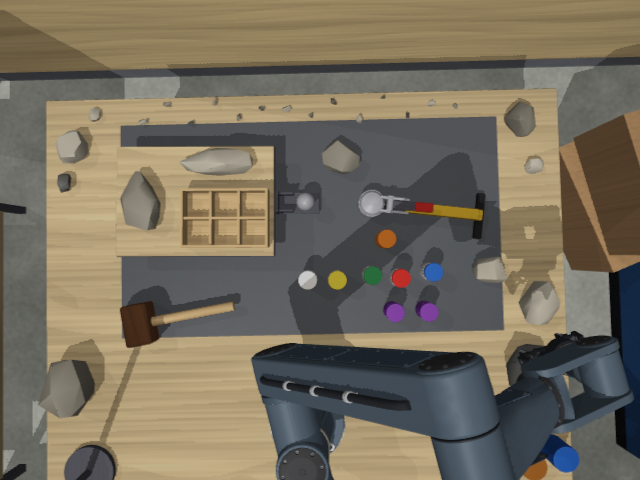

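View pics/scene0.png

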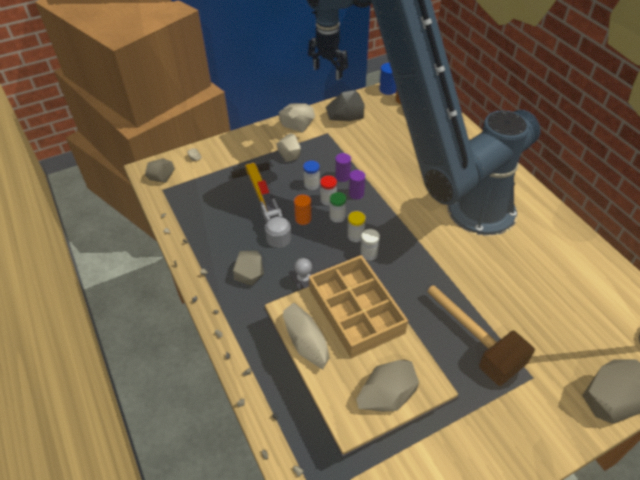

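Top view: candidates are white (308,280), yellow (337,280), green (372,275), red (401,278) and blue (433,272), all with pale bodies. The decoys are all-orange (387,239) and all-purple (395,312), (428,312), and there is an all-blue can at (562,455) by the bench edge. The bar runs from nose (372,204) to grip (480,215). The ball is at (306,201) and the crate at about (226,218). Next: a close crop and the measurements.

```bash
cat > h.py <<'E'
import numpy as np,cv2
from scipy.spatial.transform import Rotation as R
def load(n):
    return dict(np.load(n))
def px(d,u,v,z=None):
    """world point of pixel: by depth, or by meeting height z"""
    K,T=d['mtx'],d['pose']; r=np.array([(u-K[0,2])/K[0,0],(v-K[1,2])/K[1,1],1])
    if z is None:
        s=float(np.median(d['range_z'][int(v)-1:int(v)+2,int(u)-1:int(u)+2]))
    else: s=(z-T[2,3])/(T[:3,:3]@r)[2]
    return T[:3,:3]@r*s+T[:3,3]
def cloud(d):
    K,T=d['mtx'],d['pose'];v,u=np.mgrid[:480,:640];z=d['range_z']
    P=np.stack([(u-K[0,2])/K[0,0]*z,(v-K[1,2])/K[1,1]*z,z],-1)
    return P@T[:3,:3].T+T[:3,3]
E
python3 - <<'E'
from h import *
d=load('top0.npz');P=cloud(d)
for n,u,v in [('white',308,280),('yel',337,280),('green',372,275),('red',401,278),('blue',433,272),('orange',387,239),('pur1',395,312),('pur2',428,312)]:
    w=P[v-16:v+17,u-16:u+17].reshape(-1,3); t=w[(w[:,2]>.075)&(w[:,2]<.1)]
    c=(t[:,:2].max(0)+t[:,:2].min(0))/2
    print(n,px(d,u,v).round(3),'top centre',c.round(3),np.ptp(t[:,:2],0).round(3))
for n,u,v in [('ball',305,201),('nose',371,203),('redh',424,208),('gripbar',480,215),('tube',455,212),('tube2',440,210),('c',183,190),('c',268,190),('c',268,246),('c',183,246),('deck',274,147),('deck',274,255)]:
    print(n,px(d,u,v).round(3))
a=d['image'][165:345,285:505];cv2.imwrite('pics/c1.png',cv2.resize(a,None,fx=3.3,fy=3.3,interpolation=cv2.INTER_CUBIC))
# crate rim: points 0.145..0.17 in crate box
w=P[180:256,175:276].reshape(-1,3);t=w[(w[:,2]>.148)&(w[:,2]<.168)]
print(len(t),cv2.minAreaRect((t[:,:2]*1000).astype(np.float32)))
E
```

```text
white [ 0.409 -0.014  0.084] top centre [ 0.409 -0.013] [0.049 0.047]
yel [ 0.407 -0.094  0.082] top centre [ 0.407 -0.095] [0.049 0.047]
green [ 0.419 -0.189  0.084] top centre [ 0.419 -0.192] [0.049 0.05 ]
red [ 0.409 -0.268  0.084] top centre [ 0.409 -0.268] [0.049 0.05 ]
blue [ 0.423 -0.355  0.086] top centre [ 0.423 -0.358] [0.049 0.05 ]
orange [ 0.516 -0.233  0.086] top centre [ 0.517 -0.233] [0.047 0.05 ]
pur1 [ 0.317 -0.249  0.086] top centre [ 0.317 -0.25 ] [0.049 0.05 ]
pur2 [ 0.315 -0.338  0.086] top centre [ 0.314 -0.342] [0.05  0.051]
ball [ 0.624 -0.011  0.094]
nose [ 0.617 -0.193  0.068]
redh [ 0.598 -0.335  0.092]
gripbar [ 0.579 -0.501  0.042]
tube [ 0.588 -0.428  0.054]
tube2 [ 0.594 -0.386  0.055]
c [0.654 0.305 0.156]
c [0.651 0.085 0.139]
c [0.504 0.09  0.118]
c [0.508 0.307 0.157]
deck [0.777 0.072 0.085]
deck [0.479 0.077 0.084]
1114 ((580.32080078125, 200.66586303710938), (229.92013549804688, 154.76914978027344), 89.1526107788086)
```

View pics/c1.png

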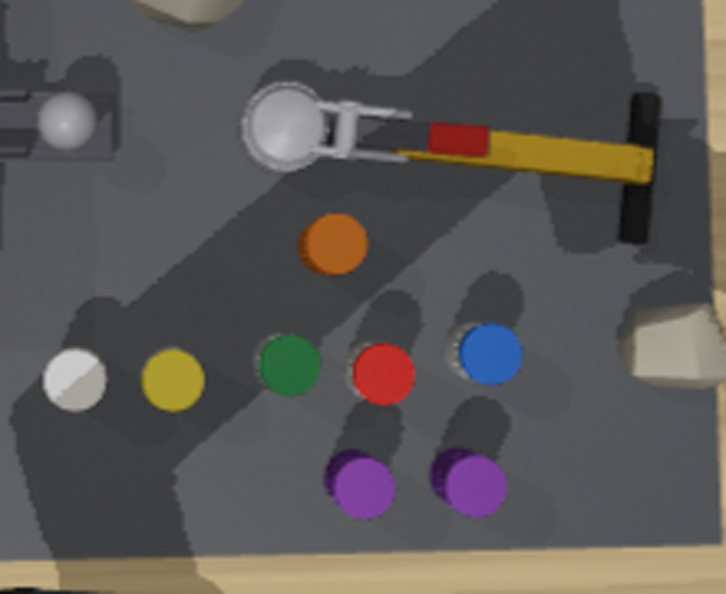

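All five tins are genuine and upright, with coloured lids on pale bodies; all-orange and all-purple ones are decoys. The bar's handle is down. I'll do the tins first, closing diagonally because the fingers don't fit square in a cell. First reach: blue.

```bash
python3 -m crank '[{"dp":[0.7,0.9,0],"angular":[0,0,7.2]},{"dp":[0.7,0.9,0],"angular":[0,0,7.2]},{"dp":[0.7,0.9,0],"angular":[0,0,7.1]},{"dp":[0.7,0.9,0],"angular":[0,0,0]},{"dp":[0.7,0.9,0],"angular":[0,0,0]},{"dp":[0.7,0.9,0],"angular":[0,0,0]},{"dp":[0.8,0.9,0],"angular":[0,0,0]},{"dp":[0.8,0.85,0],"angular":[0,0,0]},{"dp":[0,0,-0.6],"angular":[0,0,0]},{"dp":[0,0,0],"angular":[0,0,0]},{"dp":[0,0,0],"angular":[0,0,0]}]' 0 40
cat > look.py <<'E'
from h import *
from station import sense,vision
import sys
s=sense();t=np.array(s['tcp_pos']);e=R.from_quat(s['tool_rot']).as_matrix()
print('t',round(s['t'],1),'tcp',t.round(4),'y-yaw',np.degrees(np.arctan2(e[1,1],e[0,1])).round(1),'z',e[:,2].round(3),'F',np.round(s['force'],1))
LID={'white':None,'yellow':(20,35),'green':(40,85),'red':(0,8),'blue':(95,125)}
def lids():
    for c in('top','scene'):
        d=vision.snapshot(c);P=cloud(d);H=cv2.cvtColor(d['image'],cv2.COLOR_BGR2HSV)
        z=P[...,2];ok=((abs(z-.085)<.009)|(abs(z-.191)<.008))&(P[...,0]>.3)&(P[...,0]<.7)&(P[...,1]>-.45)&(P[...,1]<.32)
        for n,h in LID.items():
            m=(ok&((H[...,1]>120)&(H[...,0]>=h[0])&(H[...,0]<=h[1]) if h else ok&(H[...,1]<35)&(H[...,2]>140))).astype(np.uint8)
            k,_,st,_=cv2.connectedComponentsWithStats(m);L=_ if 0 else cv2.connectedComponents(m)[1]
            for i in range(1,k):
                if st[i,4]<90: continue
                w=P[L==i];print(c,n,st[i,4],((w[:,:2].max(0)+w[:,:2].min(0))/2).round(3),w[:,2].mean().round(3),np.ptp(w[:,:2],0).round(3))
if __name__=='__main__': lids()
E
python3 look.py
```

```text
t: 1.2
tcp_pos: [0.4227, -0.3585, 0.1918]
tool_rot: [0.924, 0.383, -0.0, -0.001]
force: [-0.4, 0.0, 0.8]
finger_gap: 0.996
gripper_force: 0.0
t 1.2 tcp [ 0.4227 -0.3585  0.1918] y-yaw -45.0 z [-0.001  0.001 -1.   ] F [-0.4  0.   0.8]
top white 257 [ 0.41  -0.013] 0.085 [0.047 0.047]
top yellow 268 [ 0.407 -0.094] 0.084 [0.05  0.049]
top green 264 [ 0.419 -0.191] 0.084 [0.049 0.047]
top red 108 [ 0.603 -0.33 ] 0.089 [0.026 0.043]
top red 277 [ 0.409 -0.268] 0.084 [0.049 0.049]
top blue 239 [ 0.423 -0.357] 0.085 [0.049 0.049]
scene white 178 [ 0.411 -0.011] 0.085 [0.048 0.051]
scene yellow 198 [ 0.411 -0.093] 0.084 [0.053 0.057]
scene green 158 [ 0.418 -0.188] 0.085 [0.047 0.046]
scene red 168 [ 0.413 -0.269] 0.085 [0.05  0.058]
scene blue 152 [ 0.426 -0.356] 0.085 [0.051 0.051]
```

```bash
python3 -m crank '[{"dp":[0,0,-1],"angular":[0,0,0]},{"dp":[0,0,-1],"angular":[0,0,0]},{"dp":[0,0,-1],"angular":[0,0,0]},{"dp":[0,0,-1],"angular":[0,0,0]},{"dp":[0,0,-0.05],"angular":[0,0,0]},{"dp":[0,0,0],"angular":[0,0,0]}]' 0 40 && python3 -m crank '[{"dp":[0,0,0],"angular":[0,0,0]},{"dp":[0,0,0],"angular":[0,0,0]},{"dp":[0,0,0],"angular":[0,0,0]},{"dp":[0,0,0],"angular":[0,0,0]},{"dp":[0,0,0],"angular":[0,0,0]},{"dp":[0,0,0],"angular":[0,0,0]},{"dp":[0,0,0],"angular":[0,0,0]},{"dp":[0,0,0],"angular":[0,0,0]}]' 1 40 && python3 -m crank '[{"dp":[0,0,0.7],"angular":[0,0,0]},{"dp":[0,0,0.8],"angular":[0,0,0]},{"dp":[0,0,1],"angular":[0,0,0]},{"dp":[0,0,1],"angular":[0,0,0]},{"dp":[0,0,1],"angular":[0,0,0]},{"dp":[0,0,1],"angular":[0,0,0]},{"dp":[0,0,1],"angular":[0,0,0]},{"dp":[0,0,0.5],"angular":[0,0,0]},{"dp":[0,0,0],"angular":[0,0,0]}]'
```

```text
t: 1.9
tcp_pos: [0.4228, -0.3594, 0.0709]
tool_rot: [0.924, 0.382, -0.0, -0.0]
force: [0.5, 0.6, 0.2]
finger_gap: 0.999
gripper_force: 0.0
t: 2.7
tcp_pos: [0.423, -0.3586, 0.0706]
tool_rot: [0.924, 0.383, -0.0, -0.0]
force: [0.2, -0.3, -1.1]
finger_gap: 0.003
gripper_force: 0.0
t: 3.6
tcp_pos: [0.424, -0.3599, 0.2833]
tool_rot: [0.924, 0.383, 0.001, 0.003]
force: [-0.1, 0.4, -0.1]
finger_gap: -0.0
gripper_force: 0.0
```

```bash
python3 look.py
python3 - <<'E'
from station import vision
import cv2
d=vision.snapshot('scene');cv2.imwrite('pics/s1.png',cv2.resize(d['image'][40:280,230:470],None,fx=2.4,fy=2.4))
E
```

```text
t 3.6 tcp [ 0.424  -0.3599  0.2833] y-yaw -45.0 z [ 0.004 -0.005 -1.   ] F [-0.1  0.4 -0.1]
top white 252 [ 0.41  -0.013] 0.084 [0.046 0.047]
top yellow 267 [ 0.407 -0.095] 0.085 [0.049 0.047]
top green 262 [ 0.419 -0.191] 0.085 [0.049 0.047]
top red 104 [ 0.603 -0.332] 0.089 [0.026 0.046]
top red 273 [ 0.409 -0.268] 0.085 [0.049 0.051]
top blue 274 [ 0.423 -0.356] 0.084 [0.049 0.049]
scene white 177 [ 0.412 -0.011] 0.085 [0.051 0.052]
scene yellow 195 [ 0.411 -0.093] 0.085 [0.051 0.055]
scene green 157 [ 0.42  -0.188] 0.085 [0.05  0.052]
scene red 165 [ 0.41  -0.266] 0.085 [0.052 0.057]
scene blue 151 [ 0.425 -0.355] 0.085 [0.051 0.059]
```

View pics/s1.png

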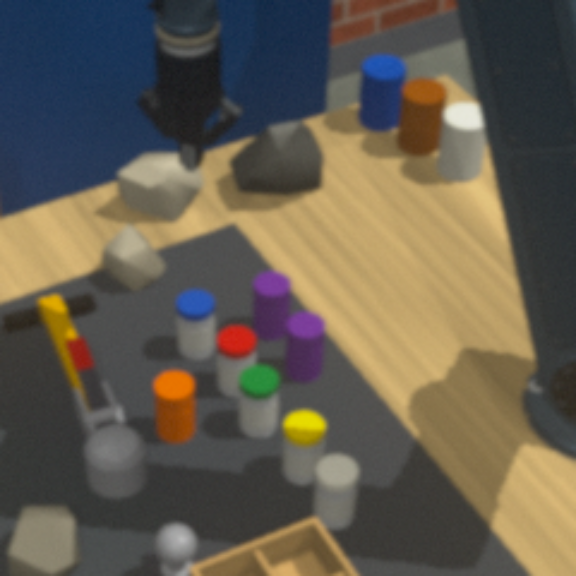

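Run:
```python
from h import *
from station import vision,sense
print(sense()['tcp_pos'],sense()['finger_gap'])
for c in('scene','top'):
    d=vision.snapshot(c);T=np.linalg.inv(d['pose'])
    for p in([.424,-.36,.283],[.424,-.36,.266]):
        q=d['mtx']@(T@[*p,1])[:3];print(c,p,(q[:2]/q[2]).round(1))
    P=cloud(d)
    w=P[(P[...,2]>.12)&(P[...,2]<.40)&(abs(P[...,0]-.424)<.08)&(abs(P[...,1]+.36)<.08)]
    for a in np.arange(.2,.4,.01):
        m=w[(w[:,2]>a)&(w[:,2]<a+.01)]
        if len(m):print(a.round(2),len(m),m.mean(0).round(3))
```

```text
[ 0.4224277  -0.35796291  0.27945734] 0.003117059619859345
scene [0.424, -0.36, 0.283] [309.  114.5]
scene [0.424, -0.36, 0.266] [309.1 119.2]
0.3 11 [ 0.429 -0.35   0.306]
0.31 33 [ 0.427 -0.353  0.315]
0.32 30 [ 0.427 -0.351  0.326]
0.33 27 [ 0.427 -0.351  0.335]
0.34 45 [ 0.431 -0.354  0.346]
0.35 90 [ 0.429 -0.355  0.355]
0.36 80 [ 0.433 -0.356  0.365]
0.37 90 [ 0.433 -0.354  0.375]
0.38 110 [ 0.431 -0.351  0.385]
0.39 140 [ 0.426 -0.35   0.395]
top [0.424, -0.36, 0.283] [452.2 274.5]
top [0.424, -0.36, 0.266] [450.5 274.2]
0.3 5 [ 0.428 -0.35   0.305]
0.31 2 [ 0.428 -0.349  0.314]
0.38 1 [ 0.374 -0.33   0.389]
0.39 1 [ 0.372 -0.327  0.393]
```

The closed fingertips show at about z 0.30, but the reported TCP implies 0.26. I'll check that discrepancy in a close crop before the next grasp.

Run:
```python
from h import *
from station import vision,sense
s=sense();p=np.array(s['tcp_pos']);print(p)
d=vision.snapshot('scene');np.savez('g.npz',**d);im=cv2.resize(d['image'][30:140,250:370],None,fx=5,fy=5,interpolation=cv2.INTER_CUBIC)
T=np.linalg.inv(d['pose'])
for dz in(-.017,0,.023,.054):
    q=d['mtx']@(T@[*(p+[0,0,dz]),1])[:3];q=q[:2]/q[2];c=tuple(int(x) for x in ((q-[250,30])*5));cv2.circle(im,c,4,(0,255,0),-1);cv2.putText(im,str(dz),(c[0]+8,c[1]),0,.5,(0,255,0))
cv2.imwrite('pics/g.png',im)
```

```text
[ 0.4223808  -0.35792257  0.27906943]
```

View pics/g.png

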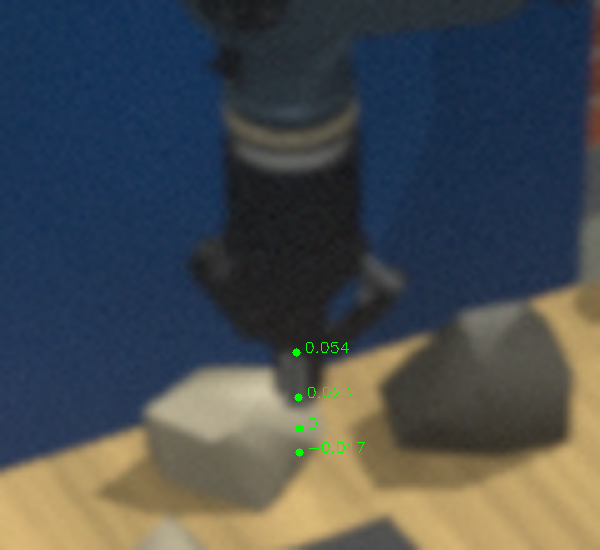

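The tip sits about 21 mm above the reported TCP instead of 17 mm below, so reported z reads roughly 38 mm low. That also explains closing above the lid. I'll go down by that amount and try again.

```bash
python3 -m crank '[{"dp":[0,0,-0.7],"angular":[0,0,0]},{"dp":[0,0,-0.7],"angular":[0,0,0]},{"dp":[0,0,-0.7],"angular":[0,0,0]},{"dp":[0,0,-0.7],"angular":[0,0,0]},{"dp":[0,0,-0.7],"angular":[0,0,0]},{"dp":[0,0,-0.9],"angular":[0,0,0]},{"dp":[0,0,-0.9],"angular":[0,0,0]},{"dp":[0,0,-0.9],"angular":[0,0,0]},{"dp":[0,0,-0.9],"angular":[0,0,0]},{"dp":[0,0,-0.5],"angular":[0,0,0]},{"dp":[0,0,-0.3],"angular":[0,0,0]},{"dp":[0,0,-0.3],"angular":[0,0,0]},{"dp":[0,0,0],"angular":[0,0,0]}]' 0 40 && python3 -m crank '[{"dp":[0,0,0],"angular":[0,0,0]},{"dp":[0,0,0],"angular":[0,0,0]},{"dp":[0,0,0],"angular":[0,0,0]},{"dp":[0,0,0],"angular":[0,0,0]},{"dp":[0,0,0],"angular":[0,0,0]},{"dp":[0,0,0],"angular":[0,0,0]},{"dp":[0,0,0],"angular":[0,0,0]},{"dp":[0,0,0],"angular":[0,0,0]}]' 1 40
```

```text
t: 5.2
tcp_pos: [0.4227, -0.3583, 0.0337]
tool_rot: [0.924, 0.383, -0.0, -0.001]
force: [0.3, 0.6, -0.5]
finger_gap: 0.995
gripper_force: 0.0
t: 6.0
tcp_pos: [0.4233, -0.3591, 0.0358]
tool_rot: [0.924, 0.383, 0.0, 0.001]
force: [-0.9, 0.5, 5.9]
finger_gap: 0.575
gripper_force: 41.1
```

Gripped (49 mm). Carrying blue to the far -x cell (0.544, 0.275).

```bash
python3 -m crank '[{"dp":[0,0,0.5],"angular":[0,0,0]},{"dp":[0,0,0.7],"angular":[0,0,0]},{"dp":[0,0,0.8],"angular":[0,0,0]},{"dp":[0,0,1],"angular":[0,0,0]},{"dp":[0,0,1],"angular":[0,0,0]},{"dp":[0.2,0.5,1],"angular":[0,0,0]},{"dp":[0.2,0.8,1],"angular":[0,0,0]},{"dp":[0.2,1,0.6],"angular":[0,0,0]},{"dp":[0.2,1,0.4],"angular":[0,0,0]},{"dp":[0.2,1,0],"angular":[0,0,0]},{"dp":[0.2,1,0],"angular":[0,0,0]},{"dp":[0.2,1,0],"angular":[0,0,0]},{"dp":[0.2,1,0],"angular":[0,0,0]},{"dp":[0.2,1,0],"angular":[0,0,0]},{"dp":[0.2,1,0],"angular":[0,0,0]},{"dp":[0.2,1,0],"angular":[0,0,0]},{"dp":[0.2,1,0],"angular":[0,0,0]},{"dp":[0.2,1,0],"angular":[0,0,0]},{"dp":[0.2,1,0],"angular":[0,0,0]},{"dp":[0.2,1,0],"angular":[0,0,0]}]' && python3 -m crank '[{"dp":[0.2,1,0],"angular":[0,0,0]},{"dp":[0.2,1,0],"angular":[0,0,0]},{"dp":[0.2,1,0],"angular":[0,0,0]},{"dp":[0.2,1,0],"angular":[0,0,0]},{"dp":[0.2,1,0],"angular":[0,0,0]},{"dp":[0,0.8,0],"angular":[0,0,0]},{"dp":[0,0,0],"angular":[0,0,0]},{"dp":[0,0,0],"angular":[0,0,0]},{"dp":[0,0,0],"angular":[0,0,0]}]'; python3 look.py
```

```text
t: 8.0
tcp_pos: [0.5123, 0.0716, 0.2441]
tool_rot: [0.924, 0.383, -0.001, -0.0]
force: [1.3, -0.0, -2.9]
finger_gap: 0.571
gripper_force: 42.5
t: 8.9
tcp_pos: [0.5425, 0.2434, 0.2442]
tool_rot: [0.924, 0.382, -0.001, 0.0]
force: [1.5, -0.9, -3.0]
finger_gap: 0.577
gripper_force: 42.4
t 8.9 tcp [0.5425 0.2434 0.2442] y-yaw -45.0 z [-0.001 -0.001 -1.   ] F [ 1.5 -0.9 -3. ]
top white 264 [ 0.409 -0.013] 0.085 [0.049 0.047]
top yellow 268 [ 0.407 -0.095] 0.085 [0.049 0.047]
top green 264 [ 0.418 -0.191] 0.085 [0.049 0.047]
top red 109 [ 0.603 -0.333] 0.09 [0.026 0.044]
top red 272 [ 0.409 -0.268] 0.085 [0.049 0.05 ]
scene yellow 199 [ 0.41  -0.093] 0.084 [0.05  0.056]
scene green 157 [ 0.419 -0.187] 0.085 [0.049 0.052]
scene red 166 [ 0.411 -0.269] 0.085 [0.051 0.059]
```

```bash
python3 -m crank '[{"dp":[0.05,0.6,0],"angular":[0,0,0]},{"dp":[0,0.45,-0.5],"angular":[0,0,0]},{"dp":[0,0,-0.8],"angular":[0,0,0]},{"dp":[0,0,-0.8],"angular":[0,0,0]},{"dp":[0,0,-0.6],"angular":[0,0,0]},{"dp":[0,0,-0.4],"angular":[0,0,0]},{"dp":[0,0,-0.25],"angular":[0,0,0]},{"dp":[0,0,0],"angular":[0,0,0]},{"dp":[0,0,0],"angular":[0,0,0]}]' && python3 -m crank '[{"dp":[0,0,0],"angular":[0,0,0]},{"dp":[0,0,0],"angular":[0,0,0]},{"dp":[0,0,0],"angular":[0,0,0]},{"dp":[0,0,0],"angular":[0,0,0]},{"dp":[0,0,0],"angular":[0,0,0]},{"dp":[0,0,0.5],"angular":[0,0,0]},{"dp":[0,0,0.7],"angular":[0,0,0]},{"dp":[0,0,1],"angular":[0,0,0]},{"dp":[0,0,1],"angular":[0,0,0]}]' 0; python3 look.py|grep -v ' red'
```

```text
t: 9.9
tcp_pos: [0.5451, 0.2761, 0.1447]
tool_rot: [0.924, 0.383, 0.001, 0.0]
force: [-0.4, -0.4, -3.8]
finger_gap: 0.571
gripper_force: 42.5
t: 10.8
tcp_pos: [0.5442, 0.2756, 0.2408]
tool_rot: [0.924, 0.382, -0.001, -0.0]
force: [0.2, 0.1, -1.0]
finger_gap: 0.997
gripper_force: 0.0
t 10.8 tcp [0.5442 0.2756 0.2408] y-yaw -45.0 z [-0.001 -0.    -1.   ] F [ 0.2  0.1 -1. ]
top white 269 [ 0.409 -0.013] 0.085 [0.049 0.047]
top yellow 267 [ 0.407 -0.094] 0.084 [0.049 0.049]
top green 262 [ 0.419 -0.191] 0.085 [0.049 0.047]
top blue 245 [0.544 0.273] 0.191 [0.046 0.043]
scene white 189 [ 0.414 -0.012] 0.085 [0.05  0.053]
scene yellow 204 [ 0.411 -0.091] 0.085 [0.051 0.053]
scene green 157 [ 0.42 -0.19] 0.085 [0.048 0.054]
scene blue 290 [0.548 0.279] 0.191 [0.049 0.05 ]
```

Blue is seated at height 0.191. Next is red, to the middle -x cell (0.543, 0.201).

```bash
python3 -m crank '[{"dp":[-0.2,-0.6,0],"angular":[0,0,0]},{"dp":[-0.2,-0.9,0],"angular":[0,0,0]},{"dp":[-0.25,-1,0],"angular":[0,0,0]},{"dp":[-0.25,-1,0],"angular":[0,0,0]},{"dp":[-0.25,-1,0],"angular":[0,0,0]},{"dp":[-0.25,-1,0],"angular":[0,0,0]},{"dp":[-0.25,-1,0],"angular":[0,0,0]},{"dp":[-0.25,-1,0],"angular":[0,0,0]},{"dp":[-0.25,-1,0],"angular":[0,0,0]},{"dp":[-0.25,-1,0],"angular":[0,0,0]},{"dp":[-0.25,-1,0],"angular":[0,0,0]},{"dp":[-0.25,-1,0],"angular":[0,0,0]},{"dp":[-0.25,-1,-0.4],"angular":[0,0,0]},{"dp":[-0.25,-1,-0.4],"angular":[0,0,0]},{"dp":[-0.25,-1,-0.4],"angular":[0,0,0]},{"dp":[-0.25,-1,-0.4],"angular":[0,0,0]},{"dp":[-0.25,-1,-0.4],"angular":[0,0,0]},{"dp":[-0.25,-1,-0.4],"angular":[0,0,0]},{"dp":[-0.1,-0.6,-0.4],"angular":[0,0,0]},{"dp":[0,0,0],"angular":[0,0,0]}]' && python3 -m crank '[{"dp":[0,0,0],"angular":[0,0,0]}]'; python3 look.py|grep -v 'blue'
```

```text
t: 12.9
tcp_pos: [0.4085, -0.2689, 0.1545]
tool_rot: [0.925, 0.381, -0.001, -0.001]
force: [0.4, 1.1, 0.8]
finger_gap: 1.001
gripper_force: 0.0
t: 13.0
tcp_pos: [0.409, -0.2667, 0.1556]
tool_rot: [0.924, 0.382, -0.0, -0.001]
force: [0.5, -0.3, -0.0]
finger_gap: 1.002
gripper_force: 0.0
t 13.0 tcp [ 0.409  -0.2667  0.1556] y-yaw -45.1 z [-0.001  0.002 -1.   ] F [ 0.5 -0.3 -0. ]
top white 253 [ 0.41  -0.013] 0.085 [0.047 0.047]
top yellow 266 [ 0.407 -0.095] 0.085 [0.049 0.047]
top green 260 [ 0.418 -0.191] 0.085 [0.049 0.047]
top red 96 [ 0.603 -0.329] 0.089 [0.027 0.04 ]
scene white 184 [ 0.411 -0.012] 0.085 [0.047 0.051]
scene yellow 200 [ 0.411 -0.092] 0.085 [0.051 0.059]
scene green 159 [ 0.419 -0.187] 0.085 [0.049 0.052]
scene red 166 [ 0.41  -0.265] 0.085 [0.053 0.055]
```

```bash
python3 -m crank '[{"dp":[0,-0.05,-0.7],"angular":[0,0,0]},{"dp":[0,0,-0.9],"angular":[0,0,0]},{"dp":[0,0,-0.9],"angular":[0,0,0]},{"dp":[0,0,-0.8],"angular":[0,0,0]},{"dp":[0,0,-0.5],"angular":[0,0,0]},{"dp":[0,0,-0.25],"angular":[0,0,0]},{"dp":[0,0,0],"angular":[0,0,0]}]' && python3 -m crank '[{"dp":[0,0,0],"angular":[0,0,0]},{"dp":[0,0,0],"angular":[0,0,0]},{"dp":[0,0,0],"angular":[0,0,0]},{"dp":[0,0,0],"angular":[0,0,0]},{"dp":[0,0,0],"angular":[0,0,0]},{"dp":[0,0,0],"angular":[0,0,0]},{"dp":[0,0,0],"angular":[0,0,0]},{"dp":[0,0,0.4],"angular":[0,0,0]},{"dp":[0,0,0.7],"angular":[0,0,0]},{"dp":[0,0,0.9],"angular":[0,0,0]},{"dp":[0,0,1],"angular":[0,0,0]},{"dp":[0,0,1],"angular":[0,0,0]},{"dp":[0,0,1],"angular":[0,0,0]},{"dp":[0.2,0.3,1],"angular":[0,0,0]},{"dp":[0.2,0.7,0.7],"angular":[0,0,0]},{"dp":[0.3,1,0.3],"angular":[0,0,0]},{"dp":[0.3,1,0],"angular":[0,0,0]},{"dp":[0.3,1,0],"angular":[0,0,0]},{"dp":[0.3,1,0],"angular":[0,0,0]},{"dp":[0.3,1,0],"angular":[0,0,0]}]' 1 40 && python3 -m crank '[{"dp":[0.3,1,0],"angular":[0,0,0]},{"dp":[0.3,1,0],"angular":[0,0,0]},{"dp":[0.3,1,0],"angular":[0,0,0]},{"dp":[0.3,1,0],"angular":[0,0,0]},{"dp":[0.3,1,0],"angular":[0,0,0]},{"dp":[0.3,1,0],"angular":[0,0,0]},{"dp":[0.3,1,0],"angular":[0,0,0]},{"dp":[0.3,1,0],"angular":[0,0,0]},{"dp":[0.2,1,0],"angular":[0,0,0]},{"dp":[0,0.6,0],"angular":[0,0,0]},{"dp":[0,0,0],"angular":[0,0,0]},{"dp":[0,0,0],"angular":[0,0,0]}]'
```

```text
t: 13.8
tcp_pos: [0.4096, -0.2677, 0.0344]
tool_rot: [0.924, 0.383, -0.0, -0.001]
force: [1.0, 0.5, 0.3]
finger_gap: 1.002
gripper_force: 0.0
t: 15.8
tcp_pos: [0.4658, -0.0872, 0.2451]
tool_rot: [0.924, 0.382, -0.0, -0.0]
force: [0.5, 0.1, -3.6]
finger_gap: 0.576
gripper_force: 42.7
t: 17.0
tcp_pos: [0.5436, 0.1991, 0.2447]
tool_rot: [0.924, 0.383, -0.001, 0.0]
force: [0.9, 0.0, -3.7]
finger_gap: 0.572
gripper_force: 42.5
```

```bash
python3 -m crank '[{"dp":[0,0.07,-0.5],"angular":[0,0,0]},{"dp":[0,0,-0.8],"angular":[0,0,0]},{"dp":[0,0,-0.8],"angular":[0,0,0]},{"dp":[0,0,-0.6],"angular":[0,0,0]},{"dp":[0,0,-0.4],"angular":[0,0,0]},{"dp":[0,0,-0.25],"angular":[0,0,0]},{"dp":[0,0,0],"angular":[0,0,0]},{"dp":[0,0,0],"angular":[0,0,0]}]' && python3 -m crank '[{"dp":[0,0,0],"angular":[0,0,0]},{"dp":[0,0,0],"angular":[0,0,0]},{"dp":[0,0,0],"angular":[0,0,0]},{"dp":[0,0,0],"angular":[0,0,0]},{"dp":[0,0,0],"angular":[0,0,0]},{"dp":[0,0,0.5],"angular":[0,0,0]},{"dp":[0,0,0.7],"angular":[0,0,0]},{"dp":[0,0,1],"angular":[0,0,0]},{"dp":[0,0,1],"angular":[0,0,0]},{"dp":[-0.2,-0.5,0],"angular":[0,0,0]},{"dp":[-0.3,-0.9,0],"angular":[0,0,0]},{"dp":[-0.3,-1,0],"angular":[0,0,0]},{"dp":[-0.3,-1,0],"angular":[0,0,0]},{"dp":[-0.3,-1,0],"angular":[0,0,0]},{"dp":[-0.3,-1,0],"angular":[0,0,0]},{"dp":[-0.3,-1,0],"angular":[0,0,0]},{"dp":[-0.3,-1,0],"angular":[0,0,0]},{"dp":[-0.3,-1,-0.3],"angular":[0,0,0]},{"dp":[-0.3,-1,-0.5],"angular":[0,0,0]}]' 0 && python3 -m crank '[{"dp":[-0.3,-1,-0.5],"angular":[0,0,0]},{"dp":[-0.3,-1,-0.5],"angular":[0,0,0]},{"dp":[-0.3,-1,-0.5],"angular":[0,0,0]},{"dp":[-0.3,-0.7,-0.3],"angular":[0,0,0]},{"dp":[-0.05,0,0],"angular":[0,0,0]},{"dp":[0,0,0],"angular":[0,0,0]}]'; python3 look.py
```

```text
t: 17.8
tcp_pos: [0.5452, 0.2012, 0.1449]
tool_rot: [0.924, 0.382, 0.001, 0.0]
force: [0.9, 0.3, -3.3]
finger_gap: 0.568
gripper_force: 42.6
t: 19.7
tcp_pos: [0.4571, -0.0821, 0.2163]
tool_rot: [0.924, 0.383, 0.001, 0.001]
force: [-0.2, -0.7, -0.5]
finger_gap: 1.0
gripper_force: 0.0
t: 20.3
tcp_pos: [0.419, -0.1914, 0.1617]
tool_rot: [0.924, 0.382, -0.0, -0.001]
force: [0.2, -0.5, 0.9]
finger_gap: 0.999
gripper_force: 0.0
t 20.3 tcp [ 0.419  -0.1914  0.1617] y-yaw -45.1 z [-0.002  0.002 -1.   ] F [ 0.2 -0.5  0.9]
top white 252 [ 0.41  -0.013] 0.085 [0.047 0.047]
top yellow 266 [ 0.407 -0.095] 0.085 [0.049 0.047]
top red 104 [ 0.603 -0.33 ] 0.089 [0.026 0.043]
top red 308 [0.544 0.202] 0.191 [0.049 0.05 ]
top blue 302 [0.545 0.276] 0.191 [0.046 0.051]
scene white 182 [ 0.412 -0.013] 0.085 [0.049 0.054]
scene yellow 196 [ 0.411 -0.09 ] 0.085 [0.056 0.054]
scene green 164 [ 0.42  -0.191] 0.085 [0.051 0.053]
scene red 299 [0.547 0.201] 0.191 [0.051 0.053]
scene blue 290 [0.548 0.28 ] 0.191 [0.048 0.051]
```

Red is seated. Next is green, to the middle +x cell (0.617, 0.200).

```bash
python3 -m crank '[{"dp":[0,0,-0.8],"angular":[0,0,0]},{"dp":[0,0,-0.9],"angular":[0,0,0]},{"dp":[0,0,-0.9],"angular":[0,0,0]},{"dp":[0,0,-0.8],"angular":[0,0,0]},{"dp":[0,0,-0.6],"angular":[0,0,0]},{"dp":[0,0,-0.25],"angular":[0,0,0]},{"dp":[0,0,0],"angular":[0,0,0]}]' && python3 -m crank '[{"dp":[0,0,0],"angular":[0,0,0]},{"dp":[0,0,0],"angular":[0,0,0]},{"dp":[0,0,0],"angular":[0,0,0]},{"dp":[0,0,0],"angular":[0,0,0]},{"dp":[0,0,0],"angular":[0,0,0]},{"dp":[0,0,0],"angular":[0,0,0]},{"dp":[0,0,0],"angular":[0,0,0]},{"dp":[0,0,0.4],"angular":[0,0,0]},{"dp":[0,0,0.7],"angular":[0,0,0]},{"dp":[0,0,0.9],"angular":[0,0,0]},{"dp":[0,0,1],"angular":[0,0,0]},{"dp":[0,0,1],"angular":[0,0,0]},{"dp":[0,0,1],"angular":[0,0,0]},{"dp":[0.2,0.3,1],"angular":[0,0,0]},{"dp":[0.4,0.7,0.7],"angular":[0,0,0]},{"dp":[0.5,1,0.3],"angular":[0,0,0]},{"dp":[0.5,1,0],"angular":[0,0,0]},{"dp":[0.5,1,0],"angular":[0,0,0]},{"dp":[0.5,1,0],"angular":[0,0,0]},{"dp":[0.5,1,0],"angular":[0,0,0]}]' 1 40 && python3 -m crank '[{"dp":[0.5,1,0],"angular":[0,0,0]},{"dp":[0.5,1,0],"angular":[0,0,0]},{"dp":[0.5,1,0],"angular":[0,0,0]},{"dp":[0.5,1,0],"angular":[0,0,0]},{"dp":[0.5,1,0],"angular":[0,0,0]},{"dp":[0.5,1,0],"angular":[0,0,0]},{"dp":[0.5,0.7,0],"angular":[0,0,0]},{"dp":[0,0.35,0],"angular":[0,0,0]},{"dp":[0,0,0],"angular":[0,0,0]},{"dp":[0,0,0],"angular":[0,0,0]}]'; python3 look.py
```

```text
t: 21.1
tcp_pos: [0.4201, -0.1907, 0.0343]
tool_rot: [0.924, 0.383, -0.0, -0.001]
force: [0.2, 0.5, 0.4]
finger_gap: 1.001
gripper_force: 0.0
t: 23.1
tcp_pos: [0.5128, -0.0102, 0.2449]
tool_rot: [0.924, 0.382, -0.0, 0.0]
force: [0.3, -0.4, -1.9]
finger_gap: 0.573
gripper_force: 42.2
t: 24.1
tcp_pos: [0.6168, 0.1991, 0.2444]
tool_rot: [0.924, 0.383, -0.001, 0.0]
force: [0.4, -0.2, -1.8]
finger_gap: 0.572
gripper_force: 42.1
t 24.1 tcp [0.6168 0.1991 0.2444] y-yaw -45.0 z [-0.002 -0.001 -1.   ] F [ 0.4 -0.2 -1.8]
top white 271 [ 0.409 -0.013] 0.085 [0.05  0.047]
top yellow 267 [ 0.407 -0.094] 0.085 [0.049 0.049]
top red 104 [ 0.603 -0.334] 0.089 [0.026 0.046]
top red 158 [0.544 0.19 ] 0.19 [0.049 0.027]
top blue 262 [0.549 0.276] 0.191 [0.039 0.05 ]
scene white 193 [ 0.412 -0.012] 0.085 [0.048 0.054]
scene red 296 [0.548 0.203] 0.191 [0.051 0.051]
scene blue 296 [0.547 0.279] 0.191 [0.05 0.05]
```

```bash
python3 -m crank '[{"dp":[0,0.03,-0.5],"angular":[0,0,0]},{"dp":[0,0,-0.8],"angular":[0,0,0]},{"dp":[0,0,-0.8],"angular":[0,0,0]},{"dp":[0,0,-0.6],"angular":[0,0,0]},{"dp":[0,0,-0.4],"angular":[0,0,0]},{"dp":[0,0,-0.25],"angular":[0,0,0]},{"dp":[0,0,0],"angular":[0,0,0]},{"dp":[0,0,0],"angular":[0,0,0]}]' && python3 -m crank '[{"dp":[0,0,0],"angular":[0,0,0]},{"dp":[0,0,0],"angular":[0,0,0]},{"dp":[0,0,0],"angular":[0,0,0]},{"dp":[0,0,0],"angular":[0,0,0]},{"dp":[0,0,0],"angular":[0,0,0]},{"dp":[0,0,0.5],"angular":[0,0,0]},{"dp":[0,0,0.7],"angular":[0,0,0]},{"dp":[0,0,1],"angular":[0,0,0]},{"dp":[0,0,1],"angular":[0,0,0]},{"dp":[-0.3,-0.5,0],"angular":[0,0,0]},{"dp":[-0.7,-0.9,0],"angular":[0,0,0]},{"dp":[-0.7,-1,0],"angular":[0,0,0]},{"dp":[-0.7,-1,0],"angular":[0,0,0]},{"dp":[-0.7,-1,0],"angular":[0,0,0]},{"dp":[-0.7,-1,0],"angular":[0,0,0]},{"dp":[-0.7,-1,0],"angular":[0,0,0]},{"dp":[-0.7,-1,-0.5],"angular":[0,0,0]},{"dp":[-0.7,-1,-0.7],"angular":[0,0,0]},{"dp":[-0.7,-1,-0.7],"angular":[0,0,0]}]' 0 && python3 -m crank '[{"dp":[-0.4,-0.4,-0.7],"angular":[0,0,0]},{"dp":[0,0,0],"angular":[0,0,0]},{"dp":[0,0,0],"angular":[0,0,0]}]'; python3 look.py
```

```text
t: 25.0
tcp_pos: [0.6187, 0.2007, 0.145]
tool_rot: [0.924, 0.382, 0.001, 0.0]
force: [0.2, 0.5, -2.0]
finger_gap: 0.571
gripper_force: 42.2
t: 26.9
tcp_pos: [0.4197, -0.0824, 0.1833]
tool_rot: [0.924, 0.383, 0.001, 0.001]
force: [0.5, -0.5, -1.1]
finger_gap: 0.998
gripper_force: 0.0
t: 27.2
tcp_pos: [0.4084, -0.0934, 0.1625]
tool_rot: [0.924, 0.382, 0.0, -0.0]
force: [-0.0, 0.3, 0.5]
finger_gap: 1.0
gripper_force: 0.0
t 27.2 tcp [ 0.4084 -0.0934  0.1625] y-yaw -45.1 z [ 0.  0. -1.] F [-0.   0.3  0.5]
top white 199 [ 0.409 -0.01 ] 0.084 [0.049 0.041]
top green 291 [0.617 0.201] 0.191 [0.047 0.05 ]
top red 95 [ 0.603 -0.328] 0.089 [0.026 0.036]
top red 309 [0.552 0.192] 0.191 [0.049 0.05 ]
top blue 301 [0.545 0.276] 0.191 [0.046 0.048]
scene white 189 [ 0.413 -0.011] 0.085 [0.048 0.053]
scene yellow 201 [ 0.411 -0.092] 0.085 [0.051 0.051]
scene green 292 [0.618 0.203] 0.191 [0.049 0.051]
scene red 292 [0.554 0.193] 0.191 [0.053 0.051]
scene blue 296 [0.548 0.279] 0.191 [0.05  0.052]
```

Green is seated. Red has shifted about 1 cm inside its cell and is still upright. Next is yellow, to the near +x cell (0.616, 0.126).

```bash
python3 -m crank '[{"dp":[-0.04,-0.03,-0.8],"angular":[0,0,0]},{"dp":[0,0,-0.9],"angular":[0,0,0]},{"dp":[0,0,-0.9],"angular":[0,0,0]},{"dp":[0,0,-0.8],"angular":[0,0,0]},{"dp":[0,0,-0.6],"angular":[0,0,0]},{"dp":[0,0,-0.28],"angular":[0,0,0]},{"dp":[0,0,0],"angular":[0,0,0]}]' && python3 -m crank '[{"dp":[0,0,0],"angular":[0,0,0]},{"dp":[0,0,0],"angular":[0,0,0]},{"dp":[0,0,0],"angular":[0,0,0]},{"dp":[0,0,0],"angular":[0,0,0]},{"dp":[0,0,0],"angular":[0,0,0]},{"dp":[0,0,0],"angular":[0,0,0]},{"dp":[0,0,0],"angular":[0,0,0]},{"dp":[0,0,0.4],"angular":[0,0,0]},{"dp":[0,0,0.7],"angular":[0,0,0]},{"dp":[0,0,0.9],"angular":[0,0,0]},{"dp":[0,0,1],"angular":[0,0,0]},{"dp":[0,0,1],"angular":[0,0,0]},{"dp":[0,0,1],"angular":[0,0,0]},{"dp":[0.2,0.3,1],"angular":[0,0,0]},{"dp":[0.6,0.6,0.7],"angular":[0,0,0]},{"dp":[0.9,0.9,0.3],"angular":[0,0,0]},{"dp":[0.9,0.9,0],"angular":[0,0,0]},{"dp":[0.9,0.9,0],"angular":[0,0,0]},{"dp":[0.9,0.9,0],"angular":[0,0,0]},{"dp":[0.9,0.9,0],"angular":[0,0,0]}]' 1 40 && python3 -m crank '[{"dp":[0.9,0.9,0],"angular":[0,0,0]},{"dp":[0.55,0.7,0],"angular":[0,0,0]},{"dp":[0.2,0.3,0],"angular":[0,0,0]},{"dp":[0,0,0],"angular":[0,0,0]},{"dp":[0,0,0],"angular":[0,0,0]}]'
```

```text
t: 28.0
tcp_pos: [0.4076, -0.0937, 0.0335]
tool_rot: [0.924, 0.383, -0.0, -0.0]
force: [-0.2, -0.7, -0.2]
finger_gap: 1.001
gripper_force: 0.0
t: 30.0
tcp_pos: [0.5659, 0.0692, 0.2439]
tool_rot: [0.924, 0.383, -0.0, -0.0]
force: [0.2, -1.1, -2.0]
finger_gap: 0.576
gripper_force: 42.2
t: 30.5
tcp_pos: [0.6139, 0.1241, 0.2435]
tool_rot: [0.924, 0.383, -0.001, -0.0]
force: [0.3, -0.5, -1.4]
finger_gap: 0.567
gripper_force: 42.2
```

```bash
python3 -m crank '[{"dp":[0.05,0.07,-0.5],"angular":[0,0,0]},{"dp":[0,0,-0.8],"angular":[0,0,0]},{"dp":[0,0,-0.8],"angular":[0,0,0]},{"dp":[0,0,-0.6],"angular":[0,0,0]},{"dp":[0,0,-0.4],"angular":[0,0,0]},{"dp":[0,0,-0.25],"angular":[0,0,0]},{"dp":[0,0,0],"angular":[0,0,0]},{"dp":[0,0,0],"angular":[0,0,0]}]' && python3 -m crank '[{"dp":[0,0,0],"angular":[0,0,0]},{"dp":[0,0,0],"angular":[0,0,0]},{"dp":[0,0,0],"angular":[0,0,0]},{"dp":[0,0,0],"angular":[0,0,0]},{"dp":[0,0,0],"angular":[0,0,0]},{"dp":[0,0,0.5],"angular":[0,0,0]},{"dp":[0,0,0.7],"angular":[0,0,0]},{"dp":[0,0,1],"angular":[0,0,0]},{"dp":[0,0,1],"angular":[0,0,0]},{"dp":[-0.4,-0.3,0],"angular":[0,0,0]},{"dp":[-0.8,-0.6,0],"angular":[0,0,0]},{"dp":[-1,-0.7,0],"angular":[0,0,0]},{"dp":[-1,-0.7,0],"angular":[0,0,0]},{"dp":[-1,-0.7,0],"angular":[0,0,0]},{"dp":[-1,-0.7,-0.6],"angular":[0,0,0]},{"dp":[-1,-0.6,-0.9],"angular":[0,0,0]},{"dp":[-0.6,-0.3,-0.9],"angular":[0,0,0]},{"dp":[-0.1,-0.05,-0.3],"angular":[0,0,0]},{"dp":[0,0,0],"angular":[0,0,0]},{"dp":[0,0,0],"angular":[0,0,0]}]' 0; python3 look.py
```

```text
t: 31.3
tcp_pos: [0.6174, 0.1267, 0.1441]
tool_rot: [0.924, 0.382, 0.001, 0.0]
force: [0.5, -0.2, -1.5]
finger_gap: 0.574
gripper_force: 42.2
t: 33.3
tcp_pos: [0.4107, -0.0127, 0.1587]
tool_rot: [0.924, 0.382, 0.001, 0.0]
force: [0.0, -0.1, -0.7]
finger_gap: 1.001
gripper_force: 0.0
t 33.3 tcp [ 0.4107 -0.0127  0.1587] y-yaw -45.0 z [ 0.001 -0.    -1.   ] F [ 0.  -0.1 -0.7]
top yellow 310 [0.617 0.127] 0.191 [0.049 0.049]
top green 294 [0.616 0.201] 0.191 [0.048 0.05 ]
top red 309 [0.552 0.192] 0.191 [0.049 0.049]
top blue 305 [0.545 0.276] 0.191 [0.046 0.05 ]
scene white 191 [ 0.411 -0.013] 0.085 [0.047 0.051]
scene yellow 289 [0.62  0.128] 0.191 [0.051 0.052]
scene green 283 [0.618 0.203] 0.191 [0.049 0.048]
scene red 293 [0.555 0.193] 0.191 [0.052 0.054]
scene blue 294 [0.548 0.279] 0.191 [0.048 0.049]
```

Yellow is seated. Last is white, to the near -x cell (0.542, 0.127).

```bash
python3 -m crank '[{"dp":[0,0,-0.8],"angular":[0,0,0]},{"dp":[0,0,-0.9],"angular":[0,0,0]},{"dp":[0,0,-0.9],"angular":[0,0,0]},{"dp":[0,0,-0.8],"angular":[0,0,0]},{"dp":[0,0,-0.5],"angular":[0,0,0]},{"dp":[0,0,-0.27],"angular":[0,0,0]},{"dp":[0,0,0],"angular":[0,0,0]}]' && python3 -m crank '[{"dp":[0,0,0],"angular":[0,0,0]},{"dp":[0,0,0],"angular":[0,0,0]},{"dp":[0,0,0],"angular":[0,0,0]},{"dp":[0,0,0],"angular":[0,0,0]},{"dp":[0,0,0],"angular":[0,0,0]},{"dp":[0,0,0],"angular":[0,0,0]},{"dp":[0,0,0],"angular":[0,0,0]},{"dp":[0,0,0.4],"angular":[0,0,0]},{"dp":[0,0,0.7],"angular":[0,0,0]},{"dp":[0,0,0.9],"angular":[0,0,0]},{"dp":[0,0,1],"angular":[0,0,0]},{"dp":[0,0,1],"angular":[0,0,0]},{"dp":[0,0,1],"angular":[0,0,0]},{"dp":[0.2,0.2,1],"angular":[0,0,0]},{"dp":[0.6,0.6,0.7],"angular":[0,0,0]},{"dp":[0.8,0.9,0.3],"angular":[0,0,0]},{"dp":[0.9,0.9,0],"angular":[0,0,0]},{"dp":[0.9,0.9,0],"angular":[0,0,0]},{"dp":[0.7,0.8,0],"angular":[0,0,0]},{"dp":[0.3,0.35,0],"angular":[0,0,0]}]' 1 40 && python3 -m crank '[{"dp":[0,0,0],"angular":[0,0,0]},{"dp":[0,0,0],"angular":[0,0,0]},{"dp":[0,0,-0.5],"angular":[0,0,0]},{"dp":[0,0,-0.8],"angular":[0,0,0]},{"dp":[0,0,-0.6],"angular":[0,0,0]}]'; python3 look.py
```

```text
t: 34.1
tcp_pos: [0.4104, -0.0124, 0.0328]
tool_rot: [0.924, 0.383, -0.0, -0.0]
force: [0.0, 0.2, -0.4]
finger_gap: 0.997
gripper_force: 0.0
t: 36.1
tcp_pos: [0.5429, 0.129, 0.2429]
tool_rot: [0.924, 0.383, 0.0, -0.0]
force: [0.0, -0.7, -3.0]
finger_gap: 0.574
gripper_force: 42.7
t: 36.6
tcp_pos: [0.5399, 0.1255, 0.1854]
tool_rot: [0.924, 0.382, -0.001, -0.0]
force: [-0.2, -0.3, -3.5]
finger_gap: 0.575
gripper_force: 42.8
t 36.6 tcp [0.5399 0.1255 0.1854] y-yaw -45.1 z [-0.002 -0.001 -1.   ] F [-0.2 -0.3 -3.5]
top yellow 204 [0.623 0.127] 0.191 [0.036 0.05 ]
top green 204 [0.624 0.201] 0.191 [0.033 0.049]
top red 102 [ 0.603 -0.331] 0.089 [0.026 0.04 ]
top blue 188 [0.545 0.286] 0.191 [0.046 0.03 ]
scene yellow 299 [0.619 0.129] 0.191 [0.052 0.054]
scene green 283 [0.618 0.204] 0.191 [0.05  0.051]
scene red 297 [0.554 0.192] 0.191 [0.052 0.052]
scene blue 297 [0.548 0.279] 0.191 [0.049 0.05 ]
```

```bash
python3 -m crank '[{"dp":[0.05,0.05,-0.6],"angular":[0,0,0]},{"dp":[0,0,-0.5],"angular":[0,0,0]},{"dp":[0,0,-0.3],"angular":[0,0,0]},{"dp":[0,0,0],"angular":[0,0,0]},{"dp":[0,0,0],"angular":[0,0,0]}]' && python3 -m crank '[{"dp":[0,0,0],"angular":[0,0,0]},{"dp":[0,0,0],"angular":[0,0,0]},{"dp":[0,0,0],"angular":[0,0,0]},{"dp":[0,0,0],"angular":[0,0,0]},{"dp":[0,0,0],"angular":[0,0,0]},{"dp":[0,0,0.5],"angular":[0,0,0]},{"dp":[0,0,0.7],"angular":[0,0,0]},{"dp":[0,0,1],"angular":[0,0,0]},{"dp":[0,0,1],"angular":[0,0,0]},{"dp":[-0.6,-0.6,0],"angular":[0,0,0]},{"dp":[-1,-1,0],"angular":[0,0,0]},{"dp":[-1,-1,0],"angular":[0,0,0]}]' 0; python3 look.py
python3 - <<'E'
from h import *
from station import vision
from scipy.optimize import least_squares
def sph(w,r):
    f=least_squares(lambda c:np.linalg.norm(w-c,axis=1)-r,w.mean(0)-[0,0,.01],loss='soft_l1',f_scale=.002);return f.x,np.abs(f.fun).mean()
for c in('top','scene'):
    d=vision.snapshot(c);np.savez(c+'1.npz',**d);P=cloud(d);H=cv2.cvtColor(d['image'],cv2.COLOR_BGR2HSV)
    b=P[(np.hypot(P[...,0]-.627,P[...,1]+.01)<.03)&(P[...,2]>.06)&(P[...,2]<.11)]
    if len(b)>20:print(c,'ball',len(b),sph(b,.025))
    reg=(P[...,0]>.54)&(P[...,0]<.66)&(P[...,1]>-.53)&(P[...,1]<-.13)
    co=P[reg&(P[...,1]>-.24)&(P[...,2]>.02)]
    print('coupler y max',co[:,1].max(),'x',co[:,0].min(),co[:,0].max(),'ztop',np.percentile(co[:,2],98)); (x,y),r=cv2.minEnclosingCircle(co[co[:,1]>-.2][:,:2].astype(np.float32));print('circ',x,y,r)
    y=P[reg&(H[...,0]>15)&(H[...,0]<35)&(H[...,1]>120)&(P[...,2]>.045)&(P[...,2]<.065)]
    l=cv2.fitLine(y[:,:2].astype(np.float32),cv2.DIST_HUBER,0,.01,.01).ravel();print('tube',l,np.degrees(np.arctan2(l[1],l[0])),y.min(0),y.max(0))
    r=P[reg&((H[...,0]<8)|(H[...,0]>172))&(H[...,1]>120)&(P[...,2]>.07)];print('red',r.mean(0),r.min(0),r.max(0))
E
```

```text
t: 37.2
tcp_pos: [0.5437, 0.1282, 0.145]
tool_rot: [0.924, 0.382, 0.0, 0.0]
force: [0.3, 0.3, -2.5]
finger_gap: 0.57
gripper_force: 42.8
t: 38.4
tcp_pos: [0.4647, 0.05, 0.2405]
tool_rot: [0.924, 0.383, 0.0, 0.0]
force: [0.5, -1.2, -0.3]
finger_gap: 0.998
gripper_force: 0.0
t 38.4 tcp [0.4647 0.05   0.2405] y-yaw -44.9 z [ 0.001 -0.    -1.   ] F [ 0.5 -1.2 -0.3]
top white 298 [0.544 0.128] 0.191 [0.046 0.049]
top yellow 310 [0.617 0.127] 0.191 [0.049 0.05 ]
top green 289 [0.617 0.201] 0.191 [0.047 0.05 ]
top red 91 [ 0.603 -0.329] 0.089 [0.026 0.035]
top red 310 [0.552 0.192] 0.191 [0.049 0.05 ]
top blue 306 [0.545 0.277] 0.191 [0.046 0.049]
scene white 263 [0.545 0.127] 0.191 [0.048 0.055]
scene yellow 293 [0.62  0.129] 0.191 [0.052 0.054]
scene green 284 [0.619 0.201] 0.191 [0.051 0.052]
scene red 299 [0.555 0.194] 0.191 [0.052 0.054]
scene blue 296 [0.547 0.278] 0.191 [0.048 0.05 ]
top ball 253 (array([ 0.62644462, -0.01088841,  0.07228641]), np.float64(0.0015447808340130927))
coupler y max -0.15902888825344458 x 0.5403246178038759 0.6556648196999875 ztop 0.07583803742580701
circ 0.6185768842697144 -0.19439150393009186 0.037133604288101196
tube [ 0.04906289  0.9987957   0.58742654 -0.41227493] 87.18777 [ 0.56655645 -0.50328949  0.04513197] [ 0.60916241 -0.29485263  0.06468351]
red [ 0.60166483 -0.33340996  0.09159618] [ 0.58815044 -0.35655799  0.07844235] [ 0.61572431 -0.30915804  0.10794138]
scene ball 254 (array([ 0.62770103, -0.01098978,  0.07324843]), np.float64(0.002067362255824426))
coupler y max -0.15354157596099116 x 0.540037292634264 0.6597073811137992 ztop 0.07802310779140302
circ 0.6220098733901978 -0.19003772735595703 0.03783031553030014
tube [ 0.20873725  0.97797173  0.59540814 -0.42385256] 77.95163 [ 0.56983033 -0.49909416  0.04512996] [ 0.61968427 -0.31204237  0.06345588]
red [ 0.60179934 -0.33070308  0.09113242] [ 0.58908359 -0.35806359  0.08043446] [ 0.61608229 -0.30745899  0.09899985]
```

All five tins are seated. Ball is at (0.627, -0.011, 0.072), bar socket about (0.620, -0.193), bar heading about 82.7°. Now to the red handle grip at (0.601, -0.336), closing along the bar's y.

```bash
python3 -m crank '[{"dp":[0.3,-0.5,0],"angular":[0,0,5]},{"dp":[0.3,-0.8,0],"angular":[0,0,5]},{"dp":[0.3,-0.9,0],"angular":[0,0,5]},{"dp":[0.3,-1,0],"angular":[0,0,5]},{"dp":[0.3,-1,0],"angular":[0,0,5]},{"dp":[0.3,-1,0],"angular":[0,0,5]},{"dp":[0.3,-1,0],"angular":[0,0,5]},{"dp":[0.3,-1,0],"angular":[0,0,2.7]},{"dp":[0.4,-1,0],"angular":[0,0,0]},{"dp":[0.4,-1,0],"angular":[0,0,0]},{"dp":[0.4,-1,0],"angular":[0,0,0]},{"dp":[0.4,-1,0],"angular":[0,0,0]},{"dp":[0.4,-1,0],"angular":[0,0,0]},{"dp":[0.15,-0.67,-0.6],"angular":[0,0,0]},{"dp":[0,0,-1],"angular":[0,0,0]},{"dp":[0,0,-1],"angular":[0,0,0]},{"dp":[0,0,-1],"angular":[0,0,0]},{"dp":[0,0,0],"angular":[0,0,0]},{"dp":[0,0,0],"angular":[0,0,0]}]' 0; python3 look.py|head -1
python3 - <<'E'
from station import vision
import cv2
d=vision.snapshot('scene');cv2.imwrite('pics/s2.png',cv2.resize(d['image'][60:260,170:370],None,fx=2.9,fy=2.9))
E
```

```text
t: 40.5
tcp_pos: [0.6029, -0.3353, 0.1317]
tool_rot: [0.75, 0.661, 0.0, -0.0]
force: [0.6, 0.2, 1.4]
finger_gap: 1.004
gripper_force: 0.0
t 40.5 tcp [ 0.6029 -0.3353  0.1317] y-yaw -7.3 z [-0.  0. -1.] F [0.6 0.2 1.4]
```

View pics/s2.png

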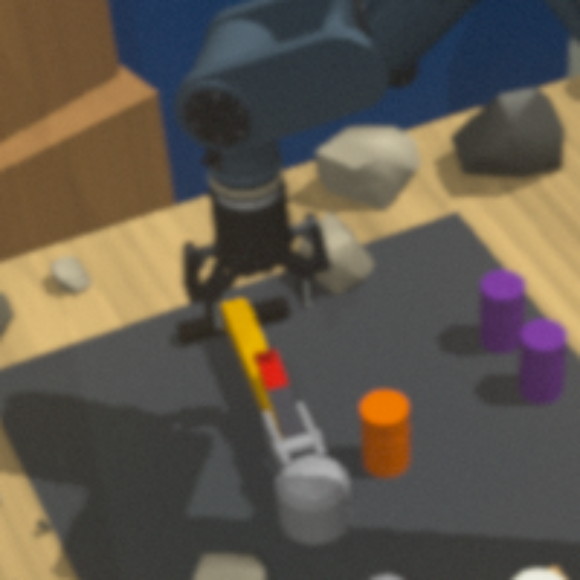

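The gripper is open and lined up over the red handle (crop 272,368), 8 cm above it. Lowering and gripping.

```bash
python3 -m crank '[{"dp":[-0.05,0,-0.7],"angular":[0,0,0]},{"dp":[0,0,-0.7],"angular":[0,0,0]},{"dp":[0,0,-0.7],"angular":[0,0,0]},{"dp":[0,0,-0.5],"angular":[0,0,0]},{"dp":[0,0,0],"angular":[0,0,0]}]' 0 && python3 -m crank '[{"dp":[0,0,0],"angular":[0,0,0]},{"dp":[0,0,0],"angular":[0,0,0]},{"dp":[0,0,0],"angular":[0,0,0]},{"dp":[0,0,0],"angular":[0,0,0]},{"dp":[0,0,0],"angular":[0,0,0]},{"dp":[0,0,0],"angular":[0,0,0]},{"dp":[0,0,0],"angular":[0,0,0]},{"dp":[0,0,0],"angular":[0,0,0]},{"dp":[0,0,0],"angular":[0,0,0]}]' 1 25
```

```text
t: 41.15
tcp_pos: [0.5996, -0.335, 0.0531]
tool_rot: [0.751, 0.661, -0.0, -0.001]
force: [-0.9, 1.3, -0.2]
finger_gap: 1.002
gripper_force: 0.0
t: 42.05
tcp_pos: [0.6012, -0.3361, 0.0548]
tool_rot: [0.751, 0.66, 0.0, 0.001]
force: [2.8, -1.1, 2.5]
finger_gap: 0.273
gripper_force: 29.6
```

```bash
python3 -m crank '[{"dp":[0.01,0.1,0.29],"angular":[0,0,0]},{"dp":[0.01,0.1,0.29],"angular":[0,0,0]},{"dp":[0.02,0.15,0.26],"angular":[0,0,0]},{"dp":[0.02,0.15,0.26],"angular":[0,0,0]},{"dp":[0.03,0.2,0.23],"angular":[0,0,0]},{"dp":[0.03,0.2,0.23],"angular":[0,0,0]},{"dp":[0.03,0.24,0.19],"angular":[0,0,0]},{"dp":[0.03,0.24,0.19],"angular":[0,0,0]},{"dp":[0.03,0.27,0.14],"angular":[0,0,0]},{"dp":[0.04,0.27,0.14],"angular":[0,0,0]},{"dp":[0.04,0.29,0.08],"angular":[0,0,0]},{"dp":[0.04,0.29,0.08],"angular":[0,0,0]},{"dp":[0.02,0.15,0],"angular":[0,0,0]},{"dp":[0,0,0],"angular":[0,0,0]},{"dp":[0,0,0],"angular":[0,0,0]}]'
python3 - <<'E'
from station import vision
import cv2
d=vision.snapshot('scene');cv2.imwrite('pics/s3.png',cv2.resize(d['image'][60:260,170:370],None,fx=2.9,fy=2.9))
E
```

```text
t: 43.55
tcp_pos: [0.611, -0.2552, 0.1257]
tool_rot: [0.751, 0.661, 0.0, -0.0]
force: [0.5, 2.2, -6.3]
finger_gap: 0.269
gripper_force: 27.4
```

View pics/s3.png

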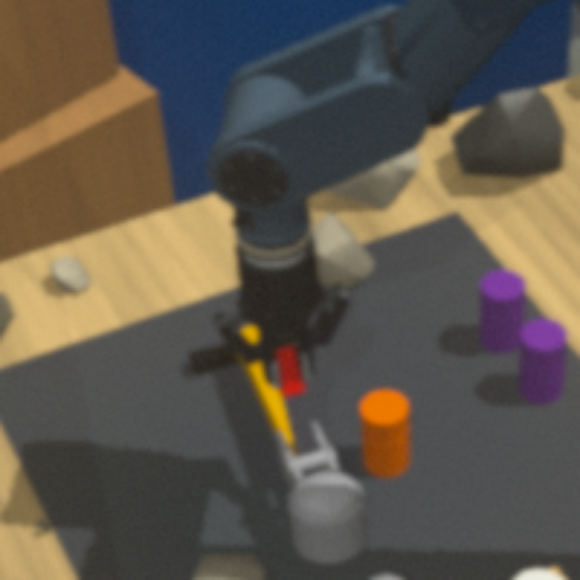

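The bar slid forward a little (coupler now at crop 327,510) while the red lever came up. Measuring how far it has risen.

```bash
cat > bar.py <<'E'
from h import *
from station import vision
d=vision.snapshot('scene');P=cloud(d);H=cv2.cvtColor(d['image'],cv2.COLOR_BGR2HSV)
reg=(P[...,0]>.52)&(P[...,0]<.70)&(P[...,1]>-.56)&(P[...,1]<.05)
r=P[reg&((H[...,0]<8)|(H[...,0]>172))&(H[...,1]>120)&(P[...,2]>.06)]
if len(r)>5:
    print('red',len(r),r.mean(0).round(3),r.min(0).round(3),r.max(0).round(3))
    l=cv2.fitLine(r.astype(np.float32),cv2.DIST_HUBER,0,.01,.01).ravel();print('red dir',l[:3].round(2),'elev',np.degrees(np.arcsin(abs(l[2]))).round(0))
y=P[reg&(H[...,0]>15)&(H[...,0]<35)&(H[...,1]>120)&(P[...,2]>.02)&(P[...,2]<.25)]
l=cv2.fitLine(y.astype(np.float32),cv2.DIST_HUBER,0,.01,.01).ravel();print('tube',l.round(3),y.min(0).round(3),y.max(0).round(3))
import sys
if len(sys.argv)>2:
    x0,y0=float(sys.argv[1]),float(sys.argv[2])
    g=(H[...,1]<60)&(np.hypot(P[...,0]-x0,P[...,1]-y0)<.05)&(P[...,2]>.03)
    w=P[g];t=np.percentile(w[:,2],97);(a,b),rr=cv2.minEnclosingCircle(w[:,:2].astype(np.float32));print('coupler circ',round(a,3),round(b,3),round(rr,3),'ztop',t.round(3))
E
python3 bar.py .625 -.18
```

```text
red 136 [ 0.61  -0.255  0.16 ] [ 0.599 -0.274  0.135] [ 0.628 -0.236  0.199]
red dir [-0.13 -0.54  0.83] elev 56.0
tube [ 0.188  0.707  0.681  0.619 -0.304  0.098] [ 0.527 -0.445  0.033] [ 0.663 -0.206  0.243]
coupler circ 0.625 -0.18 0.05 ztop 0.507
```

```bash
python3 -m crank '[{"dp":[0,0,-0.1],"angular":[0,0,0]},{"dp":[0,0,-0.1],"angular":[0,0,0]},{"dp":[0,0,0],"angular":[0,0,0]}]'; python3 -m crank '[{"dp":[0,0,-0.1],"angular":[0,0,0]},{"dp":[0,0,0],"angular":[0,0,0]}]';  python3 -m crank '[{"dp":[0,0,-0.1],"angular":[0,0,0]},{"dp":[0,0,0],"angular":[0,0,0]}]'; python3 bar.py
```

```text
t: 43.95
tcp_pos: [0.6104, -0.2563, 0.1187]
tool_rot: [0.751, 0.661, -0.0, -0.0]
force: [-0.0, 1.6, -6.7]
finger_gap: 0.272
gripper_force: 27.4
t: 44.15
tcp_pos: [0.6105, -0.2563, 0.116]
tool_rot: [0.751, 0.661, -0.0, -0.0]
force: [-0.2, 0.9, -6.5]
finger_gap: 0.271
gripper_force: 27.4
t: 44.35
tcp_pos: [0.6106, -0.2561, 0.1131]
tool_rot: [0.751, 0.661, -0.0, -0.0]
force: [-0.4, 1.8, -6.1]
finger_gap: 0.266
gripper_force: 27.5
red 128 [ 0.609 -0.256  0.147] [ 0.599 -0.274  0.122] [ 0.623 -0.237  0.173]
red dir [-0.1  -0.53  0.84] elev 57.0
tube [ 0.217  0.609  0.763  0.624 -0.295  0.102] [ 0.529 -0.439  0.03 ] [ 0.656 -0.21   0.24 ]
```

```bash
python3 -m crank '[{"dp":[0,0,-0.1],"angular":[0,0,0]},{"dp":[0,0,-0.1],"angular":[0,0,0]},{"dp":[0,0,0],"angular":[0,0,0]}]'; python3 -m crank '[{"dp":[0,0,-0.1],"angular":[0,0,0]},{"dp":[0,0,-0.1],"angular":[0,0,0]},{"dp":[0,0,0],"angular":[0,0,0]}]'; python3 bar.py;python3 - <<'E'
from station import vision
import cv2
d=vision.snapshot('scene');cv2.imwrite('pics/s4.png',cv2.resize(d['image'][120:260,190:330],None,fx=4,fy=4,interpolation=2))
E
```

```text
t: 44.7
tcp_pos: [0.6109, -0.257, 0.1079]
tool_rot: [0.751, 0.661, -0.0, 0.001]
force: [-0.7, 0.2, -2.1]
finger_gap: 0.272
gripper_force: 27.7
t: 45.0
tcp_pos: [0.611, -0.26, 0.1053]
tool_rot: [0.751, 0.661, -0.002, 0.003]
force: [-5.9, -4.7, 10.4]
finger_gap: 0.272
gripper_force: 28.7
red 131 [ 0.61 -0.26  0.14] [ 0.599 -0.281  0.113] [ 0.628 -0.242  0.179]
red dir [-0.08 -0.5   0.86] elev 60.0
tube [ 0.22   0.486  0.846  0.624 -0.297  0.105] [ 0.529 -0.439  0.027] [ 0.657 -0.219  0.233]
```

View pics/s4.png

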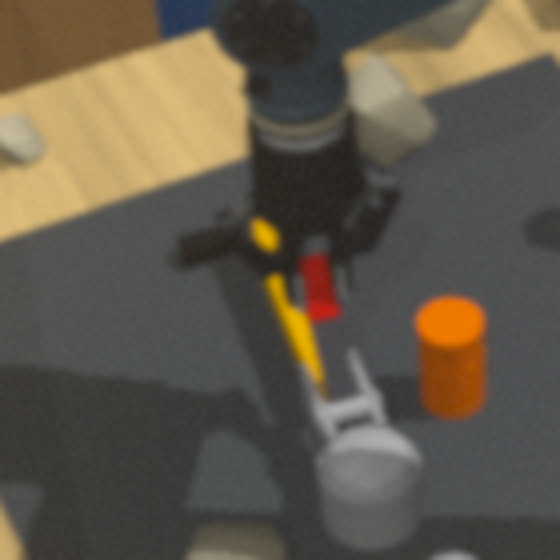

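Now pressing about 10 N with the bar on the bench; the lever is at about 60°. Continuing the arc with light down-pressure so the bar stays put.

```bash
python3 -m crank '[{"dp":[0.02,0.14,0.09],"angular":[0,0,0]},{"dp":[0.02,0.14,0.07],"angular":[0,0,0]},{"dp":[0.02,0.14,0.06],"angular":[0,0,0]},{"dp":[0.02,0.14,0.05],"angular":[0,0,0]},{"dp":[0,0,0],"angular":[0,0,0]}]';python3 bar.py; python3 -m crank '[{"dp":[0.02,0.14,0.04],"angular":[0,0,0]},{"dp":[0.02,0.14,0.03],"angular":[0,0,0]},{"dp":[0.02,0.14,0.01],"angular":[0,0,0]},{"dp":[0.02,0.14,0],"angular":[0,0,0]},{"dp":[0,0,0],"angular":[0,0,0]}]'; python3 bar.py
```

```text
t: 45.6
tcp_pos: [0.6128, -0.2375, 0.1089]
tool_rot: [0.751, 0.661, 0.0, -0.001]
force: [-0.7, 1.3, -4.9]
finger_gap: 0.273
gripper_force: 27.5
red 125 [ 0.612 -0.237  0.143] [ 0.601 -0.258  0.119] [ 0.628 -0.22   0.173]
red dir [-0.09 -0.55  0.83] elev 56.0
tube [ 0.151  0.506  0.849  0.625 -0.274  0.101] [ 0.528 -0.417  0.03 ] [ 0.659 -0.196  0.236]
t: 46.15
tcp_pos: [0.6156, -0.2213, 0.1121]
tool_rot: [0.751, 0.661, 0.0, -0.001]
force: [-0.8, 1.9, -6.9]
finger_gap: 0.271
gripper_force: 27.4
red 129 [ 0.615 -0.221  0.146] [ 0.603 -0.24   0.121] [ 0.634 -0.204  0.187]
red dir [-0.09 -0.55  0.83] elev 56.0
tube [ 0.193  0.634  0.749  0.624 -0.265  0.093] [ 0.527 -0.395  0.031] [ 0.66 -0.18  0.24]
```

The clamped lever stays rigid in the pads, so the bar just drags. I'll drag it back a bit, lower it to the bench, then turn the tool about the pivot with a firmer grip to rotate the lever.

```bash
python3 -m crank '[{"dp":[-0.03,-0.25,0],"angular":[0,0,0]},{"dp":[-0.03,-0.25,0],"angular":[0,0,0]},{"dp":[-0.03,-0.25,0],"angular":[0,0,0]},{"dp":[-0.03,-0.25,0],"angular":[0,0,0]},{"dp":[-0.03,-0.25,0],"angular":[0,0,0]},{"dp":[-0.03,-0.25,0],"angular":[0,0,0]},{"dp":[0,0,-0.1],"angular":[0,0,0]},{"dp":[0,0,-0.08],"angular":[0,0,0]},{"dp":[0,0,0],"angular":[0,0,0]}]' 1 60; python3 -m crank '[{"dp":[0.03,0.2,0.12],"angular":[-4.46,0.57,0]},{"dp":[0.03,0.2,0.1],"angular":[-4.46,0.57,0]},{"dp":[0.03,0.2,0.09],"angular":[-4.46,0.57,0]},{"dp":[0,0,0],"angular":[0,0,0]},{"dp":[0,0,0],"angular":[0,0,0]}]'; python3 bar.py
```

```text
t: 47.1
tcp_pos: [0.6106, -0.2697, 0.1079]
tool_rot: [0.751, 0.661, -0.001, 0.002]
force: [-3.7, -4.7, -1.1]
finger_gap: 0.261
gripper_force: 60.9
t: 47.6
tcp_pos: [0.6143, -0.2513, 0.1196]
tool_rot: [0.745, 0.657, -0.089, 0.081]
force: [-2.3, -4.3, 5.1]
finger_gap: 0.263
gripper_force: 61.9
red 115 [ 0.614 -0.242  0.154] [ 0.601 -0.259  0.127] [ 0.633 -0.212  0.215]
red dir [-0.21 -0.17  0.96] elev 74.0
tube [ 0.166  0.904  0.394  0.613 -0.333  0.07 ] [ 0.524 -0.478  0.024] [ 0.668 -0.207  0.25 ]
```

```bash
python3 -m crank '[{"dp":[0.03,0.2,0.06],"angular":[-4.46,0.57,0]},{"dp":[0.03,0.2,0.04],"angular":[-4.46,0.57,0]},{"dp":[0,0,0],"angular":[0,0,0]},{"dp":[0,0,0],"angular":[0,0,0]}]'; python3 bar.py;  python3 -m crank '[{"dp":[0.03,0.2,0.03],"angular":[-4.46,0.57,0]},{"dp":[0,0,0],"angular":[0,0,0]},{"dp":[0,0,0],"angular":[0,0,0]}]'; python3 bar.py
```

```text
t: 48.05
tcp_pos: [0.6161, -0.2408, 0.125]
tool_rot: [0.735, 0.648, -0.149, 0.133]
force: [-4.7, -5.3, 13.4]
finger_gap: 0.259
gripper_force: 62.6
red 79 [ 0.617 -0.222  0.157] [ 0.607 -0.235  0.13 ] [ 0.642 -0.149  0.253]
red dir [0.17 0.54 0.83] elev 56.0
tube [ 0.188  0.969  0.158  0.607 -0.356  0.061] [ 0.525 -0.477  0.021] [ 0.675 -0.188  0.249]
t: 48.4
tcp_pos: [0.6178, -0.2357, 0.1266]
tool_rot: [0.729, 0.642, -0.177, 0.16]
force: [-3.8, -7.4, 15.4]
finger_gap: 0.259
gripper_force: 61.8
red 53 [ 0.62  -0.215  0.15 ] [ 0.609 -0.227  0.13 ] [ 0.644 -0.136  0.249]
red dir [0.2  0.59 0.78] elev 51.0
tube [ 0.17   0.971  0.169  0.605 -0.366  0.06 ] [ 0.525 -0.472  0.02 ] [ 0.68  -0.182  0.25 ]
```

```bash
python3 -m crank '[{"dp":[0,0,0],"angular":[0,0,0]},{"dp":[0,0,0],"angular":[0,0,0]},{"dp":[0,0,0],"angular":[0,0,0]},{"dp":[0,0,0],"angular":[0,0,0]},{"dp":[0.03,0.22,0.45],"angular":[0,0,0]},{"dp":[0.06,0.45,0.89],"angular":[0,0,0]},{"dp":[0.06,0.45,0.89],"angular":[0,0,0]},{"dp":[0.06,0.45,0.89],"angular":[0,0,0]},{"dp":[0,0.2,0.89],"angular":[4.5,-0.6,0]},{"dp":[-0.6,0,0],"angular":[4.5,-0.6,0]},{"dp":[-1,0,0],"angular":[4.46,-0.57,0]},{"dp":[-1,0,0],"angular":[4.46,-0.57,0]},{"dp":[-1,0,0],"angular":[4.46,-0.57,0]},{"dp":[-1,0,0],"angular":[4.46,-0.57,0]},{"dp":[0,0,0],"angular":[0,0,0]}]' 0; python3 look.py | head -1; python3 bar.py .63 -.16
python3 - <<'E'
from station import vision
import cv2,numpy as np
d=vision.snapshot('scene');a=cv2.resize(d['image'][120:260,190:330],None,fx=4,fy=4,interpolation=2)
d=vision.snapshot('top');np.savez('top2.npz',**d);cv2.imwrite('pics/s5.png',a)
E
```

```text
t: 49.95
tcp_pos: [0.4807, -0.1789, 0.241]
tool_rot: [0.752, 0.659, 0.001, -0.001]
force: [0.6, 0.3, 0.6]
finger_gap: 1.0
gripper_force: 0.0
t 50.0 tcp [ 0.4807 -0.1789  0.241 ] y-yaw -7.5 z [-0.001  0.003 -1.   ] F [0.6 0.3 0.6]
red 100 [ 0.619 -0.222  0.157] [ 0.607 -0.233  0.127] [ 0.63  -0.214  0.183]
red dir [-0.01 -0.18  0.98] elev 79.0
tube [ 0.146  0.989  0.009  0.61  -0.355  0.054] [ 0.561 -0.468  0.02 ] [ 0.636 -0.204  0.177]
coupler circ 0.629 -0.164 0.047 ztop 0.076
```

View pics/s5.png

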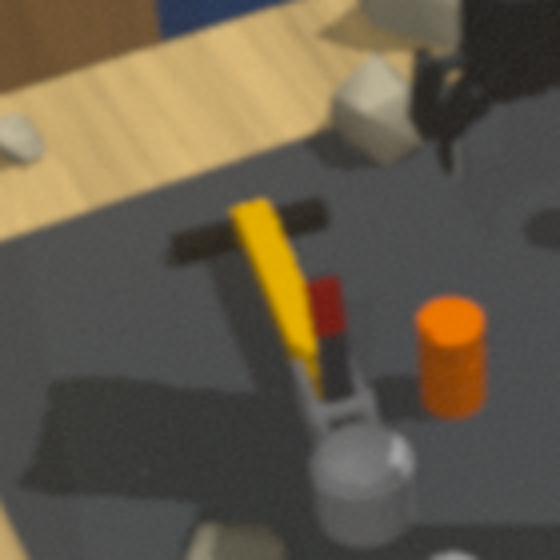

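The handle stands up at about 79° (red at crop 327,305), which matches fully raised (80° expected). Now measuring the bar's new pose.

```bash
cat > barp.py <<'E'
from h import *
import sys
from station import vision
d=vision.snapshot('top');P=cloud(d);H=cv2.cvtColor(d['image'],cv2.COLOR_BGR2HSV)
x0,y0,zl=map(float,sys.argv[1:4])
y=P[(H[...,0]>15)&(H[...,0]<35)&(H[...,1]>120)&(abs(P[...,0]-x0)<.1)&(P[...,1]<y0-.08)&(P[...,1]>-.55)&(abs(P[...,2]-zl-.027)<.012)]
l=cv2.fitLine(y[:,:2].astype(np.float32),cv2.DIST_HUBER,0,.01,.01).ravel();l*=np.sign(l[1])if 0 else 1
print('tube px',len(y),l.round(4),'yaw',np.degrees(np.arctan2(l[1],l[0])).round(1),'x at y',[(v,round(float(l[2]+(v-l[3])*l[0]/l[1]),4)) for v in(y0,y0-.125)],y.min(0).round(3),y.max(0).round(3))
w=P[(H[...,1]<70)&(np.hypot(P[...,0]-x0,P[...,1]-y0)<.046)&(P[...,2]>zl)]
a=P[(np.hypot(P[...,0]-x0,P[...,1]-y0)<.046)&(P[...,2]>zl+.02)&(P[...,1]>y0-.02)]
(cx,cy),r=cv2.minEnclosingCircle(a[:,:2].astype(np.float32));print('dome',len(a),round(cx,4),round(cy,4),round(r,4),'top',np.percentile(a[:,2],95).round(3), 'ext',a.min(0).round(3),a.max(0).round(3))
E
python3 barp.py .629 -.166 .028
```

```text
tube px 808 [ 0.1309  0.9914  0.6008 -0.3571] yaw 82.5 x at y [(-0.166, 0.626), (-0.29100000000000004, 0.6095)] [ 0.574 -0.47   0.043] [ 0.629 -0.254  0.064]
dome 504 0.6264 -0.1605 0.0372 top 0.074 ext [ 0.591 -0.186  0.048] [ 0.662 -0.124  0.079]
```

Socket at (0.6265, -0.1605), yaw 82.5°. Gripping the tube 130 mm behind it at (0.6095, -0.289).

```bash
python3 -m crank '[{"dp":[0.4,-0.4,0],"angular":[0,0,0]},{"dp":[0.8,-0.7,0],"angular":[0,0,0]},{"dp":[0.9,-0.8,0],"angular":[0,0,0]},{"dp":[0.9,-0.8,0],"angular":[0,0,0]},{"dp":[0.8,-0.7,0],"angular":[0,0,0]},{"dp":[0.49,-0.28,0],"angular":[0,0,0]},{"dp":[0,0,-0.6],"angular":[0,0,0]},{"dp":[0,0,-1],"angular":[0,0,0]},{"dp":[0,0,-1],"angular":[0,0,0]},{"dp":[0,0,-1],"angular":[0,0,0]},{"dp":[0,0,-1],"angular":[0,0,0]},{"dp":[0,0,0],"angular":[0,0,0]},{"dp":[0,0,0],"angular":[0,0,0]}]' 0 && python3 -m crank '[{"dp":[0,0,-1],"angular":[0,0,0]},{"dp":[0,0,-1],"angular":[0,0,0]},{"dp":[0,0,-0.7],"angular":[0,0,0]},{"dp":[0,0,-0.4],"angular":[0,0,0]},{"dp":[0,0,-0.2],"angular":[0,0,0]},{"dp":[0,0,0],"angular":[0,0,0]}]' && python3 -m crank '[{"dp":[0,0,0],"angular":[0,0,0]},{"dp":[0,0,0],"angular":[0,0,0]},{"dp":[0,0,0],"angular":[0,0,0]},{"dp":[0,0,0],"angular":[0,0,0]},{"dp":[0,0,0],"angular":[0,0,0]},{"dp":[0,0,0],"angular":[0,0,0]},{"dp":[0,0,0],"angular":[0,0,0]},{"dp":[0,0,0],"angular":[0,0,0]}]' 1 90
```

```text
t: 51.55
tcp_pos: [0.6133, -0.2881, 0.1017]
tool_rot: [0.75, 0.661, 0.001, -0.001]
force: [-0.3, 0.4, 1.3]
finger_gap: 1.0
gripper_force: 0.0
t: 52.15
tcp_pos: [0.6134, -0.2891, 0.0039]
tool_rot: [0.751, 0.66, 0.001, 0.0]
force: [0.7, -0.2, 0.1]
finger_gap: 0.999
gripper_force: 0.0
t: 52.95
tcp_pos: [0.6119, -0.289, 0.0043]
tool_rot: [0.751, 0.661, 0.0, -0.001]
force: [-3.1, 0.7, 5.4]
finger_gap: 0.335
gripper_force: 92.2
```

```bash
python3 -m crank '[{"dp":[0,0,0.3],"angular":[0,0,0]},{"dp":[0,0,0.6],"angular":[0,0,0]},{"dp":[0,0,0.8],"angular":[0,0,0]},{"dp":[0,0,0.8],"angular":[0,0,0]},{"dp":[0,0,0.8],"angular":[0,0,0]},{"dp":[0,0,0.5],"angular":[0,0,0]},{"dp":[0,0,0.3],"angular":[0,0,0]},{"dp":[0,0,0],"angular":[0,0,0]},{"dp":[0,0,0],"angular":[0,0,0]},{"dp":[0,0,0],"angular":[0,0,0]}]'; python3 barp.py .628 -.162 .148; python3 bar.py
python3 - <<'E'
from station import vision
import cv2,numpy as np
d=vision.snapshot('scene');cv2.imwrite('pics/s6.png',cv2.resize(d['image'][100:310,190:400],None,fx=2.8,fy=2.8,interpolation=2));np.savez('s6.npz',**d)
E
```

```text
t: 53.95
tcp_pos: [0.6116, -0.2881, 0.1244]
tool_rot: [0.751, 0.66, 0.0, -0.002]
force: [-1.0, 0.6, -9.4]
finger_gap: 0.338
gripper_force: 90.5
tube px 253 [ 0.0611  0.9981  0.5913 -0.4257] yaw 86.5 x at y [(-0.162, 0.6075), (-0.28700000000000003, 0.5998)] [ 0.573 -0.471  0.163] [ 0.608 -0.263  0.181]
dome 563 0.6273 -0.1603 0.0375 top 0.194 ext [ 0.59  -0.181  0.168] [ 0.665 -0.125  0.199]
red 153 [ 0.618 -0.228  0.273] [ 0.579 -0.29   0.197] [ 0.635 -0.213  0.303]
red dir [0.36 0.56 0.75] elev 48.0
tube [ 0.09   0.988  0.126  0.619 -0.291  0.177] [ 0.53  -0.475  0.083] [ 0.636 -0.21   0.247]
```

View pics/s6.png

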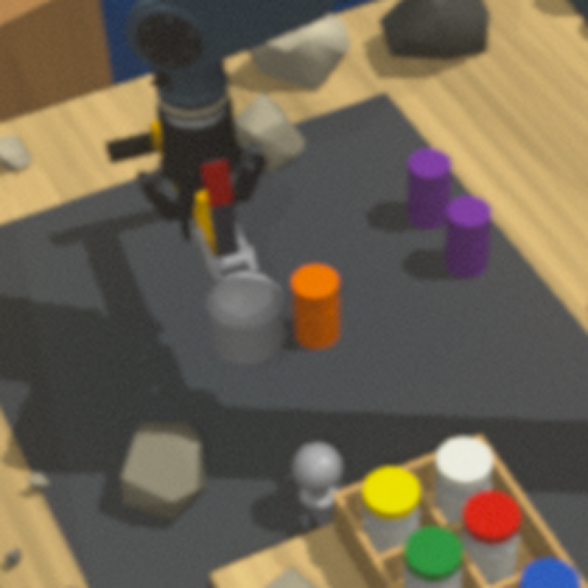

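Lifted level: dome at (0.627, -0.161), origin about 0.148 high, handle still up. Moving over the ball.

```bash
python3 -m crank '[{"dp":[0,0.3,0],"angular":[0,0,0]},{"dp":[0,0.6,0],"angular":[0,0,0]},{"dp":[0,0.7,0],"angular":[0,0,0]},{"dp":[0,0.8,0],"angular":[0,0,0]},{"dp":[0,0.8,0],"angular":[0,0,0]},{"dp":[0,0.8,0],"angular":[0,0,0]},{"dp":[0,0.6,0],"angular":[0,0,0]},{"dp":[0,0.4,0],"angular":[0,0,0]},{"dp":[0,0,0],"angular":[0,0,0]},{"dp":[0,0,0],"angular":[0,0,0]},{"dp":[0,0,0],"angular":[0,0,0]}]'
cat > dome.py <<'E'
from h import *
import sys
from station import vision
x0,y0,ztop=map(float,sys.argv[1:4])
for c in('top','scene'):
    d=vision.snapshot(c);P=cloud(d)
    m=(np.hypot(P[...,0]-x0,P[...,1]-y0)<.045)&(abs(P[...,2]-ztop)<.03)
    w=P[m];t=np.percentile(w[:,2],97);f=w[w[:,2]>t-.012]
    e=w[w[:,1]>y0-.01]
    print(c,len(w),'top',t.round(4),'cap',f.mean(0).round(4),'cap mid',((f.max(0)+f.min(0))/2).round(4),'xmid',((e[:,0].max()+e[:,0].min())/2).round(4),'ymax',np.percentile(w[:,1],99.5).round(4))
E
python3 dome.py .627 -.011 .192; python3 -c "
from station import sense;s=sense();print(s['tcp_pos'],s['force'],s['ft_torque'])"
```

```text
t: 55.2
tcp_pos: [0.6131, -0.1401, 0.1264]
tool_rot: [0.751, 0.66, 0.001, 0.0]
force: [0.2, -0.5, -8.9]
finger_gap: 0.342
gripper_force: 90.2
top 687 top 0.1958 cap [ 0.6277 -0.0157  0.1901] cap mid [ 0.629  -0.0184  0.1913] xmid 0.6291 ymax 0.0243
scene 638 top 0.1952 cap [ 0.632  -0.0119  0.1898] cap mid [ 0.6322 -0.0157  0.1908] xmid 0.6317 ymax 0.0264
[ 0.61279182 -0.14010978  0.12621286] [ 0.08130109 -1.32511203 -9.52252059] [-0.160466   -0.03822332 -0.01459787]
```

```bash
python3 -m crank '[{"dp":[-0.06,0,-0.3],"angular":[0,0,0]},{"dp":[0,0,-0.4],"angular":[0,0,0]},{"dp":[0,0,-0.3],"angular":[0,0,0]},{"dp":[0,0,0],"angular":[0,0,0]}]'; python3 -m crank '[{"dp":[0,0,-0.2],"angular":[0,0,0]},{"dp":[0,0,-0.2],"angular":[0,0,0]},{"dp":[0,0,-0.1],"angular":[0,0,0]},{"dp":[0,0,0],"angular":[0,0,0]}]';  python3 -m crank '[{"dp":[0,0,-0.15],"angular":[0,0,0]},{"dp":[0,0,-0.15],"angular":[0,0,0]},{"dp":[0,0,0],"angular":[0,0,0]}]'; python3 dome.py .627 -.011 .14
```

```text
t: 55.7
tcp_pos: [0.6089, -0.1383, 0.0936]
tool_rot: [0.751, 0.66, -0.0, -0.003]
force: [-0.5, -0.0, -8.7]
finger_gap: 0.332
gripper_force: 90.0
t: 56.1
tcp_pos: [0.6105, -0.1386, 0.0806]
tool_rot: [0.751, 0.66, 0.001, -0.001]
force: [0.3, 0.5, -8.4]
finger_gap: 0.337
gripper_force: 90.2
t: 56.4
tcp_pos: [0.6103, -0.1386, 0.0715]
tool_rot: [0.751, 0.66, 0.0, -0.001]
force: [0.3, 1.0, -8.4]
finger_gap: 0.338
gripper_force: 90.2
top 635 top 0.141 cap [ 0.6249 -0.0149  0.1352] cap mid [ 0.6248 -0.0167  0.1363] xmid 0.6258 ymax 0.0254
scene 609 top 0.1417 cap [ 0.6304 -0.0124  0.136 ] cap mid [ 0.631  -0.0147  0.1375] xmid 0.6304 ymax 0.029
```

```bash
python3 -m crank '[{"dp":[0,0,-0.15],"angular":[0,0,0]},{"dp":[0,0,-0.15],"angular":[0,0,0]},{"dp":[0,0,0],"angular":[0,0,0]}]'; python3 -m crank '[{"dp":[0,0,-0.15],"angular":[0,0,0]},{"dp":[0,0,-0.1],"angular":[0,0,0]},{"dp":[0,0,0],"angular":[0,0,0]}]';  python3 -m crank '[{"dp":[0,0,-0.1],"angular":[0,0,0]},{"dp":[0,0,0],"angular":[0,0,0]}]'; python3 -m crank '[{"dp":[0,0,-0.07],"angular":[0,0,0]},{"dp":[0,0,0],"angular":[0,0,0]}]'; python3 dome.py .627 -.011 .12
```

```text
t: 56.8
tcp_pos: [0.6101, -0.1385, 0.0623]
tool_rot: [0.751, 0.66, 0.0, -0.001]
force: [-0.3, -0.3, -8.7]
finger_gap: 0.337
gripper_force: 90.2
t: 57.1
tcp_pos: [0.6103, -0.1386, 0.055]
tool_rot: [0.751, 0.66, 0.001, -0.001]
force: [0.3, -0.4, -9.2]
finger_gap: 0.334
gripper_force: 90.2
t: 57.3
tcp_pos: [0.6106, -0.1388, 0.0524]
tool_rot: [0.751, 0.66, 0.001, -0.0]
force: [0.2, 0.2, -8.9]
finger_gap: 0.334
gripper_force: 90.2
t: 57.5
tcp_pos: [0.6107, -0.1388, 0.0504]
tool_rot: [0.751, 0.66, 0.001, -0.0]
force: [-0.7, 0.0, -8.8]
finger_gap: 0.335
gripper_force: 90.2
top 618 top 0.1208 cap [ 0.6256 -0.0142  0.1144] cap mid [ 0.6253 -0.0173  0.1169] xmid 0.6261 ymax 0.024
scene 587 top 0.1203 cap [ 0.6296 -0.0126  0.1147] cap mid [ 0.6287 -0.017   0.1231] xmid 0.6297 ymax 0.0273
```

Level with the ball to about 1 mm and no contact force. Seating the last bit, then tilting the tail down about the ball before letting go.

```bash
python3 -m crank '[{"dp":[0,0,-0.06],"angular":[0,0,0]},{"dp":[0,0,0],"angular":[0,0,0]}]'; python3 -m crank '[{"dp":[0.005,0.036,-0.15],"angular":[1.98,-0.26,0]},{"dp":[0.005,0.036,-0.15],"angular":[1.98,-0.26,0]},{"dp":[0.005,0.036,-0.15],"angular":[1.98,-0.26,0]},{"dp":[0,0,0],"angular":[0,0,0]}]'; python3 -m crank '[{"dp":[0.003,0.018,-0.07],"angular":[1,-0.13,0]},{"dp":[0,0,0],"angular":[0,0,0]}]'; python3 dome.py .627 -.011 .12
```

```text
t: 57.8
tcp_pos: [0.6107, -0.1388, 0.0486]
tool_rot: [0.751, 0.66, 0.001, -0.0]
force: [-0.9, 0.3, -9.1]
finger_gap: 0.337
gripper_force: 90.2
t: 58.2
tcp_pos: [0.6109, -0.1366, 0.0347]
tool_rot: [0.75, 0.659, 0.04, -0.035]
force: [0.0, 1.0, -7.7]
finger_gap: 0.336
gripper_force: 90.3
t: 58.4
tcp_pos: [0.6114, -0.1353, 0.0331]
tool_rot: [0.75, 0.659, 0.047, -0.04]
force: [0.4, -1.0, -9.1]
finger_gap: 0.338
gripper_force: 90.2
top 597 top 0.1182 cap [ 0.6256 -0.014   0.1124] cap mid [ 0.6271 -0.0173  0.1141] xmid 0.6256 ymax 0.0212
scene 539 top 0.1189 cap [ 0.6304 -0.0094  0.1131] cap mid [ 0.6308 -0.0169  0.1145] xmid 0.6299 ymax 0.0267
```

```bash
python3 -m crank '[{"dp":[0.002,0.02,-0.1],"angular":[1,-0.13,0]},{"dp":[0,0,-0.03],"angular":[0,0,0]},{"dp":[0,0,0],"angular":[0,0,0]}]'; python3 -m crank '[{"dp":[0,0,-0.06],"angular":[0,0,0]},{"dp":[0,0,0],"angular":[0,0,0]}]'; python3 -m crank '[{"dp":[0,0,-0.06],"angular":[0,0,0]},{"dp":[0,0,0],"angular":[0,0,0]}]'; python3 dome.py .627 -.011 .12
```

```text
t: 58.8
tcp_pos: [0.6118, -0.1343, 0.0298]
tool_rot: [0.749, 0.659, 0.054, -0.046]
force: [-0.2, 1.5, -3.8]
finger_gap: 0.333
gripper_force: 90.7
t: 59.0
tcp_pos: [0.6118, -0.1343, 0.0297]
tool_rot: [0.749, 0.659, 0.054, -0.046]
force: [-2.3, 1.5, 5.8]
finger_gap: 0.337
gripper_force: 92.2
t: 59.2
tcp_pos: [0.6119, -0.1343, 0.0296]
tool_rot: [0.749, 0.659, 0.054, -0.046]
force: [-5.1, 1.8, 14.7]
finger_gap: 0.334
gripper_force: 93.6
top 591 top 0.1177 cap [ 0.6254 -0.0133  0.1117] cap mid [ 0.6268 -0.0172  0.1146] xmid 0.6257 ymax 0.0212
scene 527 top 0.1175 cap [ 0.6312 -0.0086  0.1116] cap mid [ 0.6302 -0.0139  0.1137] xmid 0.6285 ymax 0.0253
```

Seated: the ball carries the load and the dome is at ball height. Releasing, backing out along the tool axis and straightening up.

```bash
python3 -m crank '[{"dp":[0,0,0],"angular":[0,0,0]},{"dp":[0,0,0],"angular":[0,0,0]},{"dp":[0,0,0],"angular":[0,0,0]},{"dp":[0,0,0],"angular":[0,0,0]},{"dp":[0,0,0],"angular":[0,0,0]},{"dp":[0.01,-0.06,0.4],"angular":[0,0,0]},{"dp":[0.02,-0.14,0.97],"angular":[0,0,0]},{"dp":[0.02,-0.14,0.97],"angular":[0,0,0]},{"dp":[0.02,-0.14,0.97],"angular":[0,0,0]},{"dp":[0.02,-0.14,0.97],"angular":[0,0,0]},{"dp":[0.02,-0.14,0.97],"angular":[0,0,0]},{"dp":[0.02,-0.14,0.97],"angular":[0,0,0]},{"dp":[0,0,0.97],"angular":[-4,0.5,0]},{"dp":[0,0,0.3],"angular":[-4,0.5,0]},{"dp":[0,0,0],"angular":[0,0,0]},{"dp":[0,0,0],"angular":[0,0,0]}]' 0; python3 look.py |head -1; python3 bar.py; python3 dome.py .627 -.011 .12
python3 - <<'E'
from station import vision
import cv2,numpy as np
d=vision.snapshot('scene');cv2.imwrite('pics/s7.png',cv2.resize(d['image'][140:320,210:390],None,fx=3.2,fy=3.2,interpolation=2))
E
```

```text
t: 60.9
tcp_pos: [0.615, -0.1609, 0.2506]
tool_rot: [0.751, 0.661, 0.001, 0.0]
force: [-0.0, 0.7, 0.0]
finger_gap: 0.999
gripper_force: 0.0
t 60.9 tcp [ 0.615  -0.1609  0.2506] y-yaw -7.3 z [ 0.002  0.001 -1.   ] F [-0.   0.7  0. ]
red 130 [ 0.618 -0.09   0.191] [ 0.606 -0.104  0.162] [ 0.631 -0.078  0.214]
red dir [ 0.03 -0.31  0.95] elev 72.0
tube [ 0.144  0.962  0.23   0.615 -0.176  0.08 ] [ 0.56  -0.317  0.02 ] [ 0.634 -0.071  0.19 ]
top 592 top 0.1175 cap [ 0.6263 -0.0134  0.1115] cap mid [ 0.6271 -0.0172  0.1135] xmid 0.6269 ymax 0.0212
scene 531 top 0.1178 cap [ 0.6312 -0.0097  0.1117] cap mid [ 0.6308 -0.0164  0.113 ] xmid 0.6293 ymax 0.0245
```

View pics/s7.png

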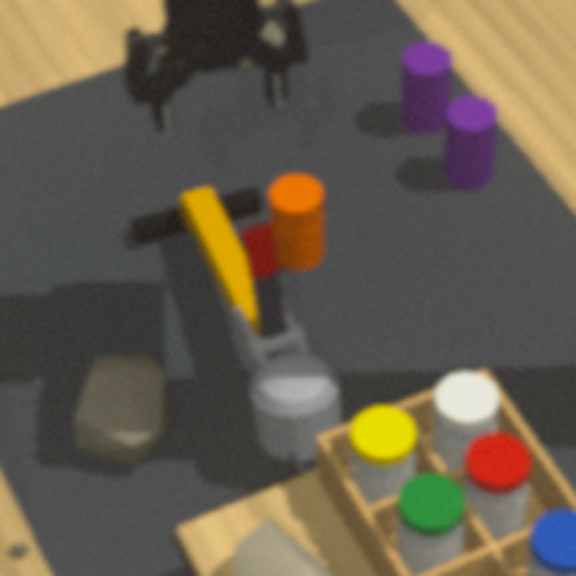

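The coupler is on the ball with the tail on the bench, and the handle is still up at 72° world, as predicted for fully up on the slope. Next: shut fingers ahead of the lever, ready to push it back and down.

```bash
python3 -m crank '[{"dp":[0.05,0.5,0.2],"angular":[0,0,0]},{"dp":[0.05,0.8,0],"angular":[0,0,0]},{"dp":[0.05,0.9,0],"angular":[0,0,0]},{"dp":[0.05,0.8,0],"angular":[0,0,0]},{"dp":[0.02,0.5,0],"angular":[0,0,0]},{"dp":[0,0,0],"angular":[0,0,0]},{"dp":[0,0,-0.6],"angular":[0,0,0]},{"dp":[0,0,-0.9],"angular":[0,0,0]},{"dp":[0,0,-0.9],"angular":[0,0,0]},{"dp":[0,0,-0.6],"angular":[0,0,0]},{"dp":[0,0,0],"angular":[0,0,0]},{"dp":[0,0,0],"angular":[0,0,0]}]' 1 40
```

```text
t: 62.4
tcp_pos: [0.6223, -0.0572, 0.1666]
tool_rot: [0.751, 0.66, 0.001, 0.001]
force: [0.4, 0.6, 0.3]
finger_gap: 0.002
gripper_force: 0.0
```

```bash
python3 -m crank '[{"dp":[-0.06,-0.32,-0.02],"angular":[0,0,0]},{"dp":[-0.06,-0.33,-0.03],"angular":[0,0,0]},{"dp":[-0.04,-0.29,-0.11],"angular":[0,0,0]},{"dp":[-0.04,-0.3,-0.11],"angular":[0,0,0]},{"dp":[0,0,0],"angular":[0,0,0]}]' && python3 -m crank '[{"dp":[-0.04,-0.26,-0.17],"angular":[0,0,0]},{"dp":[-0.03,-0.26,-0.17],"angular":[0,0,0]},{"dp":[-0.03,-0.22,-0.22],"angular":[0,0,0]},{"dp":[-0.03,-0.22,-0.22],"angular":[0,0,0]},{"dp":[0,0,0],"angular":[0,0,0]}]' && python3 -m crank '[{"dp":[-0.02,-0.17,-0.26],"angular":[0,0,0]},{"dp":[-0.02,-0.17,-0.26],"angular":[0,0,0]},{"dp":[-0.02,-0.11,-0.3],"angular":[0,0,0]},{"dp":[-0.01,-0.12,-0.29],"angular":[0,0,0]},{"dp":[0,0,0],"angular":[0,0,0]}]'; python3 bar.py; python3 dome.py .627 -.011 .12
```

```text
t: 62.9
tcp_pos: [0.616, -0.0954, 0.1583]
tool_rot: [0.751, 0.66, 0.001, 0.001]
force: [-0.2, -0.2, -0.3]
finger_gap: -0.002
gripper_force: 0.0
t: 63.4
tcp_pos: [0.6111, -0.1233, 0.1333]
tool_rot: [0.751, 0.66, 0.0, -0.001]
force: [0.3, 0.8, 0.4]
finger_gap: 0.003
gripper_force: 0.0
t: 63.9
tcp_pos: [0.6091, -0.1397, 0.0997]
tool_rot: [0.751, 0.66, 0.0, -0.001]
force: [0.3, -0.4, -0.0]
finger_gap: -0.001
gripper_force: 0.0
red 23 [ 0.618 -0.137  0.135] [ 0.575 -0.166  0.115] [ 0.634 -0.124  0.18 ]
red dir [0.28 0.02 0.96] elev 74.0
tube [ 0.153  0.601  0.784  0.622 -0.173  0.104] [ 0.586 -0.306  0.038] [ 0.657 -0.091  0.223]
top 592 top 0.1186 cap [ 0.6268 -0.0136  0.1121] cap mid [ 0.6273 -0.0159  0.1149] xmid 0.6266 ymax 0.0212
scene 530 top 0.118 cap [ 0.6312 -0.0099  0.1121] cap mid [ 0.6304 -0.015   0.114 ] xmid 0.6297 ymax 0.0252
```

The lever is following. Pressing down to the stop.

```bash
python3 -m crank '[{"dp":[-0.01,-0.07,-0.2],"angular":[0,0,0]},{"dp":[0,-0.03,-0.2],"angular":[0,0,0]},{"dp":[0,0,0],"angular":[0,0,0]}]'; python3 -m crank '[{"dp":[0,0,-0.1],"angular":[0,0,0]},{"dp":[0,0,-0.1],"angular":[0,0,0]},{"dp":[0,0,0],"angular":[0,0,0]}]'; python3 -m crank '[{"dp":[0,0,-0.1],"angular":[0,0,0]},{"dp":[0,0,0],"angular":[0,0,0]}]'; python3 bar.py
```

```text
t: 64.35
tcp_pos: [0.6101, -0.1423, 0.0897]
tool_rot: [0.751, 0.66, 0.001, 0.001]
force: [0.4, 1.3, 2.7]
finger_gap: 0.001
gripper_force: 1.1
t: 64.65
tcp_pos: [0.6105, -0.1424, 0.0887]
tool_rot: [0.751, 0.661, 0.001, 0.002]
force: [-5.8, 4.7, 27.4]
finger_gap: -0.006
gripper_force: 14.0
t: 64.85
tcp_pos: [0.6107, -0.1424, 0.0883]
tool_rot: [0.751, 0.661, 0.002, 0.002]
force: [-10.2, 6.3, 40.9]
finger_gap: -0.001
gripper_force: 20.5
red 20 [ 0.617 -0.139  0.127] [ 0.573 -0.173  0.108] [ 0.629 -0.129  0.167]
red dir [ 0.29 -0.1   0.95] elev 72.0
tube [ 0.222  0.596  0.772  0.622 -0.185  0.088] [ 0.589 -0.315  0.042] [ 0.657 -0.102  0.222]
```

```bash
python3 -m crank '[{"dp":[0,0,0.3],"angular":[0,0,0]},{"dp":[0,0,0.8],"angular":[0,0,0]},{"dp":[0,0,1],"angular":[0,0,0]},{"dp":[0,0,1],"angular":[0,0,0]},{"dp":[-0.5,-0.3,1],"angular":[0,0,0]},{"dp":[-1,-0.5,0.3],"angular":[0,0,0]},{"dp":[-1,-0.5,0],"angular":[0,0,0]},{"dp":[-1,-0.5,0],"angular":[0,0,0]},{"dp":[-1,-0.5,0],"angular":[0,0,0]},{"dp":[-1,-0.5,0],"angular":[0,0,0]},{"dp":[0,0,0],"angular":[0,0,0]},{"dp":[0,0,0],"angular":[0,0,0]}]'; python3 bar.py; python3 dome.py .627 -.011 .12; python3 look.py
python3 - <<'E'
from station import vision
import cv2,numpy as np
d=vision.snapshot('scene');cv2.imwrite('pics/s8.png',cv2.resize(d['image'][140:360,200:420],None,fx=2.7,fy=2.7,interpolation=2))
E
```

```text
t: 66.1
tcp_pos: [0.4444, -0.227, 0.2125]
tool_rot: [0.751, 0.66, 0.001, 0.001]
force: [0.1, -0.4, 0.6]
finger_gap: -0.002
gripper_force: 0.0
red 101 [ 0.61  -0.153  0.113] [ 0.596 -0.176  0.106] [ 0.622 -0.129  0.122]
red dir [ 0.19  0.98 -0.11] elev 6.0
tube [ 0.189  0.963  0.194  0.61  -0.214  0.07 ] [ 0.564 -0.322  0.02 ] [ 0.631 -0.095  0.117]
top 595 top 0.1181 cap [ 0.6263 -0.0137  0.1116] cap mid [ 0.6267 -0.0171  0.114 ] xmid 0.6269 ymax 0.0211
scene 532 top 0.1184 cap [ 0.6308 -0.0086  0.1123] cap mid [ 0.6299 -0.0166  0.1156] xmid 0.6294 ymax 0.0258
t 66.2 tcp [ 0.4456 -0.2264  0.2125] y-yaw -7.3 z [ 0.002  0.    -1.   ] F [ 0.1  0.1 -0.5]
top white 305 [0.542 0.128] 0.191 [0.049 0.05 ]
top yellow 311 [0.617 0.127] 0.19 [0.049 0.049]
top green 295 [0.616 0.201] 0.191 [0.049 0.05 ]
top red 311 [0.552 0.192] 0.191 [0.049 0.05 ]
top blue 304 [0.545 0.276] 0.191 [0.046 0.05 ]
scene white 264 [0.545 0.128] 0.191 [0.05  0.055]
scene yellow 297 [0.62  0.128] 0.191 [0.051 0.055]
scene green 285 [0.618 0.202] 0.191 [0.049 0.051]
scene red 303 [0.554 0.192] 0.191 [0.052 0.054]
scene blue 290 [0.547 0.28 ] 0.191 [0.049 0.051]
```

View pics/s8.png

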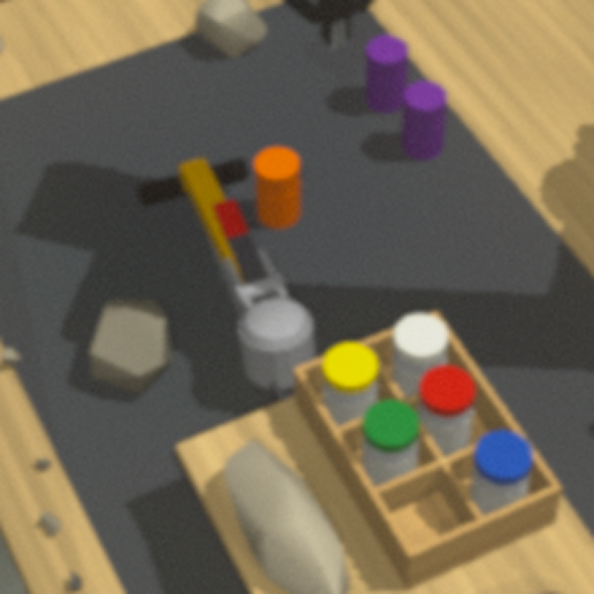

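The handle lies flat along the bar (crop 232,218; 6° slope and 0.113 m high, both as predicted for locked). The coupler is down on the ball and all five tins are upright at 0.191, one per cell. The robot is clear, so I'm handing in.

```bash
python3 -c "
from station import order;print(order.sign_off())"
```

```text
the job is handed in; nothing more can be done
None
```

The job is handed in: all five tins stand upright in the crate, one per cell, and the tow bar is on the ball with its handle raised first, then pressed down to lock. No verdict came back at sign-off.

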